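# Make up a tablet kit and a syrup kit in two dispensing trays

### The job

Make up the two kit trays. For the tablet kit, first drop the loose white comb divider into the yellow tray, fully down with its teeth between the fins of the tray's walls just as the other one sits in the green tray, and only then stand the white bottle with the blue cap in that tray's ring and lay the pink carton flat in the bay at its other end. For the syrup kit, stand the larger brown bottle, the one with the white cap, in the ring of the green tray and the dosing cup upright in that tray's bay; leave the black-capped brown bottle and the red carton where they are.

Things in the scene. Friction and masses are not known exactly. Their poses are not given: they have to be found in the camera images.
- yellow_tray: Yellow open tray, fixed; 138 (x) x 206 (y) x 28 mm, wall 4, floor 3. Origin: underside centre; +x away from robot, card on -x wall. Floor ring (70 mm inside, 6 high) at y=+59 mm; bay centre y=-58, 80 mm (y) free: carton's long side along x. On each long wall 4 fins (10 deep, 5 thick, gaps 13, tops z=26), centred on y=+11; seated divider's origin: x=0, y=+11, z=3, x axes parallel.
- green_tray: Green open tray, fixed, same size, axes, floor and ring as the yellow one (ring centre y = +59 mm, bay centre y = -58 mm, about 80 mm free along y and 110 mm along x); a white comb divider already sits in its fins at y = +11 mm, fixed, its grip bar's top 63 mm above the table.
- divider: Loose white comb divider, standing: 5 mm plate along its x axis, 42 mm high, with a 45 mm wide (y), 25 mm high cross plate at each end that carries 3 outward teeth (5 mm thick, 18 mm pitch, pointed feet; 122 mm over all in x). Grip bar on top: 46 (x) x 14 (y) mm, 38 to 60 mm above the underside; grasp across y. Origin: underside centre. Same either way round; 4 mm play in the tray's combs.
- pink_carton: Pink and white closed tablet carton, 50 (x) x 105 (y) x 45 mm high, lying flat; origin: centre of its underside. It starts with its long (y) axis roughly along the world's x axis. Grasp it across the 50 mm.
- white_bottle: White plastic bottle with a blue cap, upright, body 52 mm in diameter up to 66 mm, 80 mm high with the 38 mm cap; origin: centre of its underside.
- brown_bottle: Larger brown glass bottle with a white cap, upright, body 44 mm in diameter up to 70 mm, 85 mm high with the 32 mm cap; origin: centre of its underside.
- dosing_cup: Small translucent dosing cup, open at the top, 44 mm in diameter at the rim and 32 mm at the foot, 38 mm high, upright; origin: centre of its underside. Grasp the rim from outside, gently.
- small_bottle: Smaller brown bottle with a black cap, 38 mm in diameter, 75 mm high; origin: centre of its underside. Not part of either kit: it stays where it stands.
- red_carton: Red and white closed tablet carton, 56 x 120 x 42 mm, lying flat at the edge of the work; origin: centre of its underside. Not part of either kit: it stays.
There are look-alikes about, which are no part of the job. Leave any purple look-alike of the dosing_cup alone.

How it is judged:
On the way:
1. the loose divider is seated in the yellow tray's combs while the white bottle and the pink carton are still outside that tray (x of divider in the frame of yellow_tray between -0.008 and 0.008 m and y of divider in the frame of yellow_tray between 0.003 and 0.019 m and z of divider in the frame of yellow_tray between -0.002 and 0.008 m and angle between divider's own z axis and vertical below 0.1 rad and angle between the x axis of divider and the x axis of yellow_tray, either way round below 0.15 rad and horizontal distance between each of white_bottle, pink_carton and yellow_tray above 0.12 m), for 0.2 s.
At the end, for the whole second after the job is handed in: Yellow tray: divider on the floor in the combs (8 mm), white bottle upright in the ring (13 mm), pink carton flat on the bay floor (30 mm across, 35 along). Green tray: white-capped brown bottle upright in the ring (17 mm), cup upright in the bay (45 mm). Heights 5 mm, tilts 0.1 rad; all at rest (x of divider in the frame of yellow_tray between -0.008 and 0.008 m and y of divider in the frame of yellow_tray between 0.003 and 0.019 m and z of divider in the frame of yellow_tray between -0.002 and 0.008 m and angle between each of divider, white_bottle, pink_carton, brown_bottle, dosing_cup's own z axis and vertical below 0.1 rad and angle between the x axis of divider and the x axis of yellow_tray, either way round below 0.15 rad and linear speed of each of divider, white_bottle, pink_carton, brown_bottle, dosing_cup below 0.02 m/s and angular speed of each of divider, white_bottle, pink_carton, brown_bottle, dosing_cup below 0.2 rad/s and x of white_bottle in the frame of yellow_tray between -0.013 and 0.013 m and y of white_bottle in the frame of yellow_tray between 0.046 and 0.072 m and z of white_bottle in the frame of yellow_tray between -0.002 and 0.008 m and x of pink_carton in the frame of yellow_tray between -0.03 and 0.03 m and y of pink_carton in the frame of yellow_tray between -0.093 and -0.023 m and z of pink_carton in the frame of yellow_tray between -0.002 and 0.008 m and x of brown_bottle in the frame of green_tray between -0.017 and 0.017 m and y of brown_bottle in the frame of green_tray between 0.042 and 0.076 m and z of brown_bottle in the frame of green_tray between -0.002 and 0.008 m and x of dosing_cup in the frame of green_tray between -0.045 and 0.045 m and y of dosing_cup in the frame of green_tray between -0.103 and -0.013 m and z of dosing_cup in the frame of green_tray between -0.002 and 0.008 m); the robot touches nothing.
It fails at once if the black-capped brown bottle is moved (30 mm) or knocked over (distance of small_bottle from where it was at the start of the episode above 0.03 m or angle between small_bottle's own z axis and vertical above 0.5 rad).
It fails at once if the red carton is moved (30 mm) (distance of red_carton from where it was at the start of the episode above 0.03 m).
It also fails if it takes over 125 s, if anything falls off the work surface, if the arm or the gripper's body presses on something with over 40 N, if the wrist force passes 120 N, or if a joint passes its speed limit or range.

### The arm

A 7-joint arm with a two-finger parallel gripper is mounted at the origin on a cart in front of the work surface, level with it; the furniture and walls round the work are solid. World frame = base frame: x ahead of the robot, y to its left, z up, the work surface at z = 0. Lengths are in m, angles in rad, forces in N, time in s.
With the tool pointing down it reaches from about 0.35 to 0.9 m from the base axis. Payload 8.1 kg.
Tool frame: the origin (TCP) lies midway between the tips of the shut fingers; the grasp point (between the pads) lies 19 mm behind it (arm.pinch_z is the distance from the TCP to the grasp point, in m); z points along the fingers, y is the direction in which the jaws open and shut (so a half turn about z gives the same grasp; the last joint's range is limited). The gripper opens to 92 mm and grips with 3 to 60 N. Pads are 19 mm wide; open, the fingers measure 130 mm over their backs; the gripper's body (75 mm by 190 mm) begins 47 mm behind the grasp point.
Start: joints at [-1.377, 0.434, 0.025, 1.573, -0.012, 1.134, -0.075], TCP at [0.183, 0.598, 0.227] pointing down, gripper open.
Joint ranges: [-2.62, 2.62], [-0.44, 2.09], [-1.27, 1.32], [0.08, 2.57], [-1.32, 4.46], [0.12, 2], [-2.74, 2.74]. Speed limits (rad/s): [2.22, 2.22, 3.01, 3.01, 3.14, 3.14, 3.14].

### API

Orientations are given as a rotation vector (axis times angle).
In Python, from cell import arm, eyes gives the robot as it stands.
- The arm moves only by the tool apply_moves, never from a script. Its argument "targets" is one flat list of numbers, 5 for each row, row after row: the closure, from 0 (fully open) to 1 (shut), then the shift along the tool's x, y, z each as a share of 40 cm, from -1 to 1, then the turn about the tool's z as a share of pi/2 rad, from -1 to 1. A call has 1 to 20 rows; each row shifts and turns the commanded pose from where the row before left it, along the tool's axes as they then stand; what a row does not reach is not made up. A row lasts 1/8 s, in which the tool goes at most 62.5 mm and 10.7 degrees, less where a joint would pass 70% of its speed; a pose out of reach is approached as far as the arm can. A call with a number of a shift or a turn outside -1 to 1 is refused whole. A call with a gripper value outside its range is refused whole. The fingers move at their own pace and stop on an object; "grip_force" is the grip in N (left out, the last holds). Time passes only in rows, so rows that do not move let the fingers close. It gives the time, the measured TCP pose, the force and the opening at its end, in the units of the state.
- arm.observe(): the state, without advancing time (a new reading comes with each control period).
- eyes.get_image(name): name is "side" or "top"; returns the picture (400x640x3 uint8, red, green, blue); there is no depth.
- eyes.camera_params(name): a dict with "camera_matrix" (3x3 intrinsics, pixels), "xyz" and "attitude" of the camera in the world. Camera axes: x right, y down, z forward; pixel columns grow to the right and rows downward; lengths in m; the calibration is good to about 2 mm. A picture is of the moment at which its call begins. camera_params takes no time and is no camera call.
- arm.sign_off(): hands the job in, once; it reports no verdict.
The state is a dict: "clock": time; "joints": joint angles; "dq": joint speeds; "joint_efforts": joint torques, N m; "position": TCP position; "ee_rot": TCP orientation; "force": force on the tool from outside, world axes, zero at the start; "ft_torque": the same for the moment, N m; "width": opening from 0.0 (shut) to 1.0 (fully open).
Only numpy, scipy, OpenCV 4.12 (cv2) and the standard library are available. Lean on these libraries where they do the work, as an engineer would, in place of code of your own. Each camera call takes 0.05 s, during which the arm holds its last target.

## Working session

There is one attempt and no reset: what is moved stays moved. The work goes in short steps, Python scripts to look and compute and a tool call to move; the robot and the scene stay as the last step left them, time stands still between calls to the robot, and variables do not carry over. Pictures are saved under pics/ and viewed, and the job is handed in when it is done.

Besides the shell and the picture viewer there is one more tool, called as name(argument=value, ...), one argument or row to a line, values as JSON. apply_moves: Moves the arm, as the interface text tells. Its arguments: {"type":"object","properties":{"targets":{"type":"array"},"grip_force":{"type":"number"}},"required":["targets"]}

```bash
mkdir -p pics; ls; python3 - <<'E'
from cell import arm, eyes
import cv2
print(arm.observe())
for n in ("side","top"):
    im=eyes.get_image(n); cv2.imwrite(f"pics/{n}0.png",im[:,:,::-1]); 
    print(n,eyes.camera_params(n))
E
```

```text
pics
{'clock': 0.0, 'joints': array([-1.37659946,  0.43519927,  0.0249603 ,  1.574141  , -0.01156045,
        1.13399611, -0.07506057]), 'dq': array([ 1.13552885e-03,  1.33183711e-03, -1.83878742e-03, -4.24790664e-05,
        3.70548291e-04,  1.71893011e-03, -1.90385538e-04]), 'joint_efforts': array([ 1.17496766e-03, -6.67851162e+01,  9.85190570e-01, -3.14457786e+01,
       -6.06796495e-02,  4.28510341e-02,  1.59256829e-04]), 'position': array([0.18269274, 0.59714349, 0.2259426 ]), 'ee_rot': array([-4.64492817e-01, -3.10700064e+00,  2.51073211e-03]), 'force': array([ 0.36224688, -0.50262132, -0.3234891 ]), 'ft_torque': array([-0.031321  , -0.02574113, -0.03243153]), 'width': 0.995996064893374}
side {'camera_matrix': array([[378.28666902,   0.        , 323.33757146],
       [  0.        , 378.28666902, 195.46470918],
       [  0.        ,   0.        ,   1.        ]]), 'xyz': array([ 0.09175758, -0.76550298,  0.59878539]), 'attitude': array([-2.11446642,  0.50624888, -0.2829136 ])}
top {'camera_matrix': array([[476.82209001,   0.        , 319.14324526],
       [  0.        , 476.82209001, 208.87919833],
       [  0.        ,   0.        ,   1.        ]]), 'xyz': array([ 0.29501878, -0.04629958,  1.5225336 ]), 'attitude': array([-2.14321953,  2.19520733, -0.14255522])}
```

View pics/side0.png

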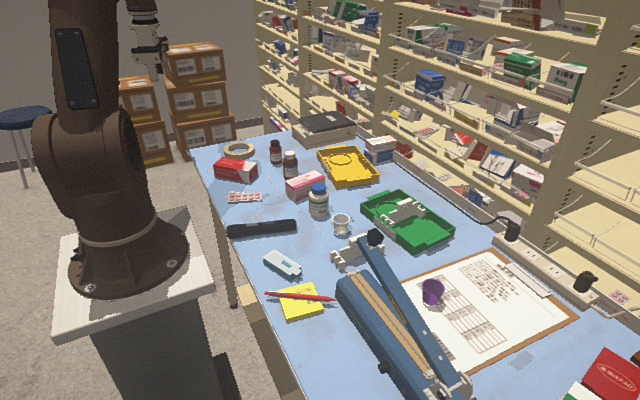

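View pics/top0.png

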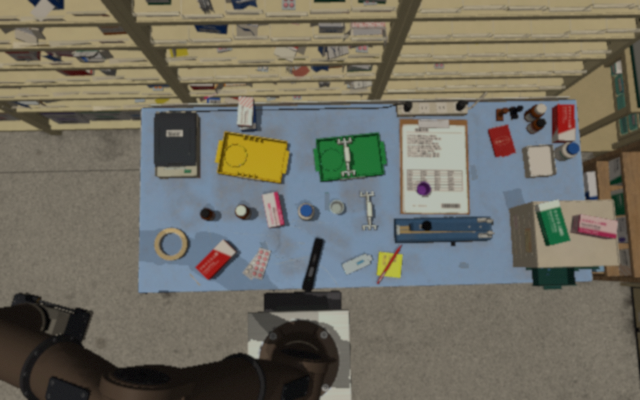

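The top view has +x up and +y left. The yellow tray is near (254,158) and the green one near (350,158). The white-capped bottle is at (242,211), the black-capped at (207,214), the carton at (273,210), the blue cap at (306,211), the cup at (337,207) and the divider at (368,210). I'll zoom in to measure.

```bash
cat > h.py <<'E'
import numpy as np, cv2
from scipy.spatial.transform import Rotation as R
from cell import arm, eyes
def ray(n,uv):
    p=eyes.camera_params(n); d=np.linalg.solve(p["camera_matrix"],np.array([uv[0],uv[1],1.]))
    return np.array(p["xyz"]),R.from_rotvec(p["attitude"]).apply(d)
def plane(n,uv,z):
    o,d=ray(n,uv); return o+d*(z-o[2])/d[2]
def proj(n,P):
    p=eyes.camera_params(n); c=R.from_rotvec(p["attitude"]).inv().apply(np.atleast_2d(P)-p["xyz"])
    q=c@p["camera_matrix"].T; return q[:,:2]/q[:,2:]
def shot(n,tag,box=None,k=1):
    im=eyes.get_image(n)[:,:,::-1].copy()
    cv2.imwrite(f"pics/{tag}_raw.png",im)
    if box: im=im[box[1]:box[3],box[0]:box[2]]
    cv2.imwrite(f"pics/{tag}.png",cv2.resize(im,None,fx=k,fy=k,interpolation=cv2.INTER_CUBIC)); return im
E
python3 - <<'E'
import cv2
a=cv2.imread("pics/top0.png");b=cv2.imread("pics/side0.png")
cv2.imwrite("pics/t1.png",cv2.resize(a[125:240,190:400],None,fx=3.8,fy=3.8,interpolation=cv2.INTER_CUBIC))
cv2.imwrite("pics/s1.png",cv2.resize(b[125:285,210:465],None,fx=3.1,fy=3.1,interpolation=cv2.INTER_CUBIC))
E
```

```text
(no output)
```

View pics/t1.png

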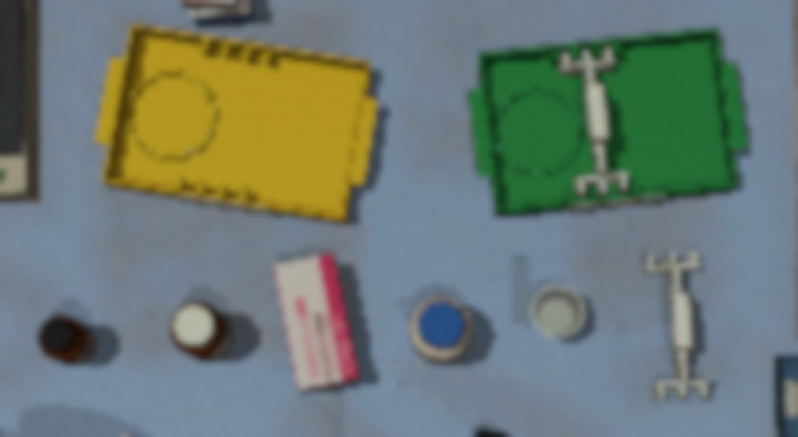

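View pics/s1.png

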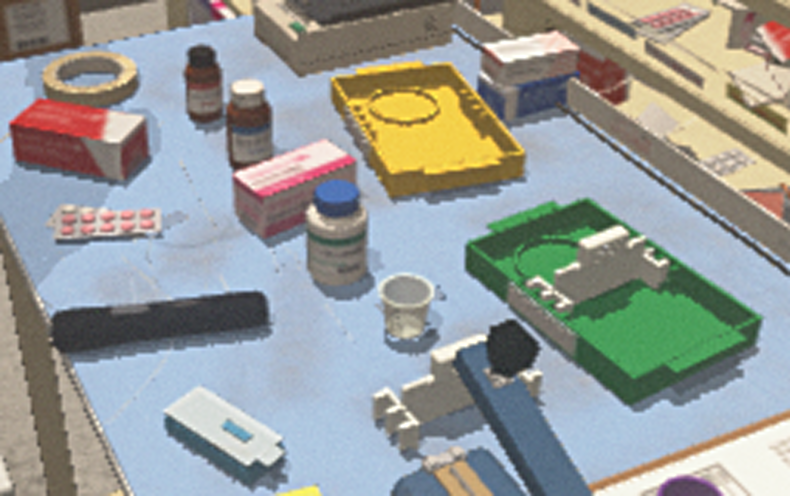

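```bash
python3 - <<'E'
from h import *
for n in ("top","side"):
    im=np.mean([eyes.get_image(n)[:,:,::-1].astype(float) for _ in range(8)],0)
    np.save(f"{n}avg.npy",im)
    im=im.astype(np.uint8)
    if n=="top":
        cv2.imwrite("pics/yel_t.png",cv2.resize(im[125:190,208:300],None,fx=8,fy=8,interpolation=cv2.INTER_CUBIC))
        cv2.imwrite("pics/div_t.png",cv2.resize(im[175:255,320:420],None,fx=7,fy=7,interpolation=cv2.INTER_CUBIC))
    else:
        cv2.imwrite("pics/yel_s.png",cv2.resize(im[140:195,310:390],None,fx=9,fy=9,interpolation=cv2.INTER_CUBIC))
E
```

```text
(no output)
```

View pics/yel_t.png

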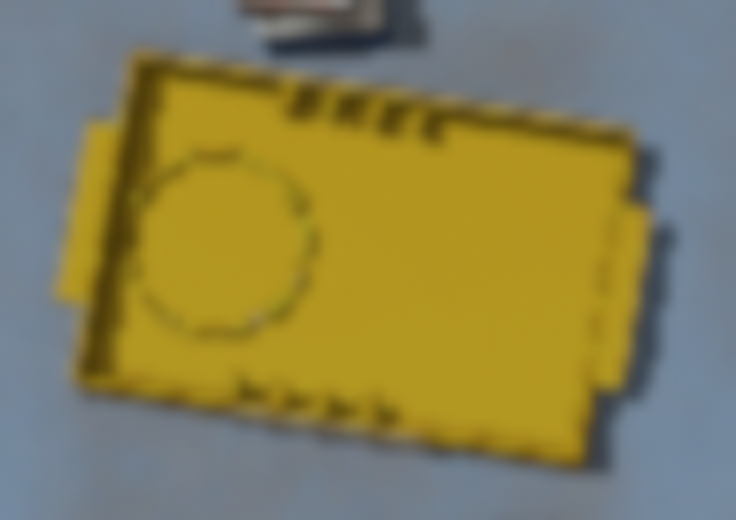

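View pics/div_t.png

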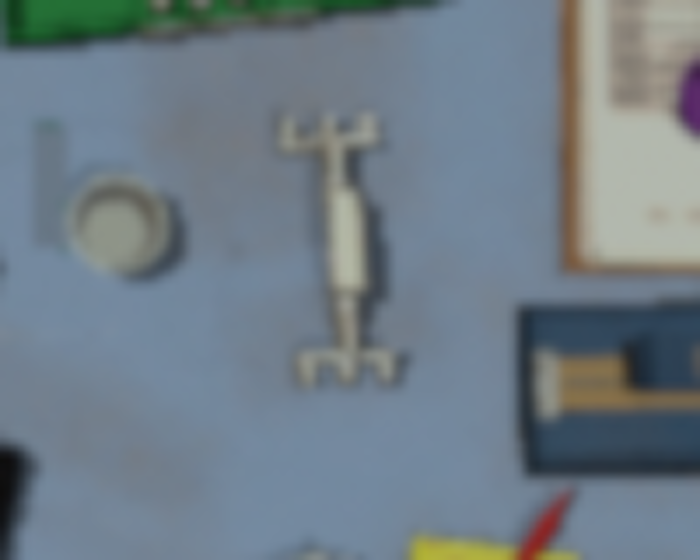

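View pics/yel_s.png

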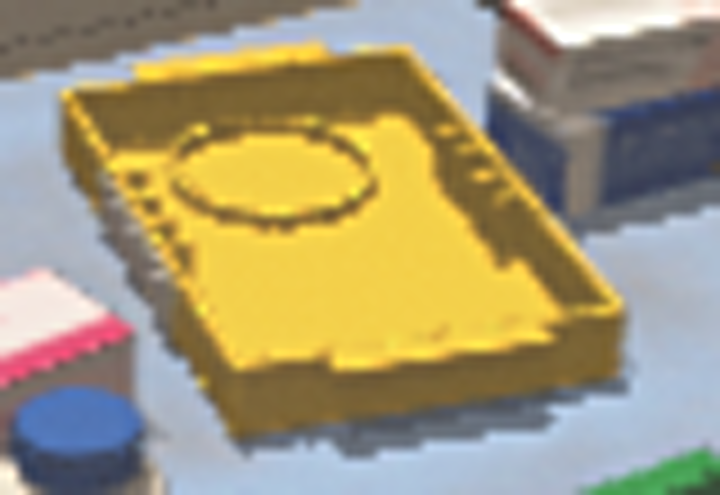

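```bash
cat > tray.py <<'E'
from h import *
from scipy.optimize import least_squares
im=np.load("topavg.npy").astype(np.uint8)
K=4
big=cv2.resize(im,None,fx=K,fy=K,interpolation=cv2.INTER_CUBIC)
hsv=cv2.cvtColor(big,cv2.COLOR_BGR2HSV)
def tray(lo,hi,box):
    m=cv2.inRange(hsv,lo,hi); mm=np.zeros_like(m); x0,y0,x1,y1=[K*v for v in box]; mm[y0:y1,x0:x1]=m[y0:y1,x0:x1]
    mm=cv2.morphologyEx(mm,cv2.MORPH_CLOSE,np.ones((25,25)))
    c=max(cv2.findContours(mm,cv2.RETR_EXTERNAL,cv2.CHAIN_APPROX_NONE)[0],key=cv2.contourArea)[:,0,:].astype(float)
    px=(c+.5)/K-.5
    far=np.array([plane("top",p,.028) for p in px])[:,:2]; near=np.array([plane("top",p,0.) for p in px])[:,:2]
    # initial orientation by minAreaRect of far pts
    r=cv2.minAreaRect(far.astype(np.float32)); 
    return far,near,r
def fit(far,near,r,th0):
    # edges: in tray frame, far edge (+x) at .069 using rim pts; near (-x) at -.069 using ground pts;
    cx,cy=r[0]; p0=np.array([cx,cy,th0])
    camx,camy=eyes.camera_params("top")["xyz"][:2]
    def res(p,full=False):
        Ri=np.array([[np.cos(p[2]),np.sin(p[2])],[-np.sin(p[2]),np.cos(p[2])]])
        f=(far-p[:2])@Ri.T; n=(near-p[:2])@Ri.T
        o=[]
        s=(abs(f[:,1])<.09)&(f[:,0]>.04); fx=f[s,0]-.069
        s=(abs(n[:,1])<.09)&(n[:,0]<-.04); nx=n[s,0]+.069
        s=(f[:,1]>.05)&(abs(f[:,0])<.062)&(abs(f[:,0])>.045); ty=f[s,1]-.103
        s=(f[:,1]<-.05)&(abs(f[:,0])<.062)&(abs(f[:,0])>.045); by=f[s,1]+.103
        return fx,nx,ty,by
    p=p0.copy()
    for _ in range(30):
        fx,nx,ty,by=res(p)
        g=lambda a:np.median(a)
        d=np.array([(g(fx)+g(nx))/2,(g(ty)+g(by))/2])
        c,s=np.cos(p[2]),np.sin(p[2]); p[:2]+=np.array([[c,-s],[s,c]])@d
        # angle from far edge slope
        Ri=np.array([[c,s],[-s,c]]); f=(far-p[:2])@Ri.T; n=(near-p[:2])@Ri.T
        sl=[]
        for q,sel in((f,(abs(f[:,1])<.09)&(f[:,0]>.04)),(n,(abs(n[:,1])<.09)&(n[:,0]<-.04))):
            a=np.polyfit(q[sel,1],q[sel,0],1)[0]; sl.append(a)
        p[2]-=np.mean(sl)
    return p,[round(float(np.median(v))*1e3,1) for v in res(p)],np.round(sl,4)
Y=tray((20,120,60),(34,255,255),(205,125,300,190)); G=tray((55,100,30),(85,255,255),(308,125,392,190))
if __name__=="__main__":
    print("Y",fit(*Y,-.12),Y[2]); print("G",fit(*G,.06),G[2])
E
python3 tray.py
```

```text
Traceback (most recent call last):
  File "tray.py", line 42, in <module>
    Y=tray((20,120,60),(34,255,255),(205,125,300,190)); G=tray((55,100,30),(85,255,255),(308,125,392,190))
                                                          ~~~~^^^^^^^^^^^^^^^^^^^^^^^^^^^^^^^^^^^^^^^^^^^^
  File "tray.py", line 12, in tray
    far=np.array([plane("top",p,.028) for p in px])[:,:2]; near=np.array([plane("top",p,0.) for p in px])[:,:2]
                                                                          ~~~~~^^^^^^^^^^^^
  File "h.py", line 8, in plane
    o,d=ray(n,uv); return o+d*(z-o[2])/d[2]
        ~~~^^^^^^
  File "h.py", line 5, in ray
    p=eyes.camera_params(n); d=np.linalg.solve(p["camera_matrix"],np.array([uv[0],uv[1],1.]))
ValueError: time passes only in moves, steps and waits
```

```bash
python3 - <<'E'
s=open('h.py').read()
s=s.replace("def ray(","PC={n:eyes.camera_params(n) for n in ('top','side')}\ndef ray(",1).replace("p=eyes.camera_params(n)","p=PC[n]")
open('h.py','w').write(s)
t=open('tray.py').read().replace('eyes.camera_params("top")','PC["top"]')
open('tray.py','w').write(t)
E
python3 tray.py
```

```text
Y (array([ 0.6418915 ,  0.13643139, -0.18174368]), [-2.9, 2.9, -0.5, 0.5], array([-0.0017,  0.0017])) ((0.6398636102676392, 0.13787536323070526), (0.22870871424674988, 0.13919296860694885), 79.37310028076172)
G (array([ 0.63706769, -0.17345296,  0.08876394]), [-3.0, 3.0, -0.8, 0.8], array([ 0.0023, -0.0023])) ((0.6342560052871704, -0.17410916090011597), (0.13944968581199646, 0.2286185324192047), 5.076080799102783)
```

```bash
sed -i 's/plane("top",p,0.)/plane("top",p,.028)/' tray.py; python3 tray.py
cat > obj.py <<'E'
from tray import *
def cc(lo,hi,box,z,name,close=1):
    m=cv2.inRange(hsv,lo,hi); x0,y0,x1,y1=[K*v for v in box]; mm=np.zeros_like(m); mm[y0:y1,x0:x1]=m[y0:y1,x0:x1]
    mm=cv2.morphologyEx(mm,cv2.MORPH_CLOSE,np.ones((9,9)))
    c=max(cv2.findContours(mm,cv2.RETR_EXTERNAL,cv2.CHAIN_APPROX_NONE)[0],key=cv2.contourArea)
    px=(c[:,0,:]+.5)/K-.5
    w=np.array([plane("top",p,z)[:2] for p in px]).astype(np.float32)
    r=cv2.minAreaRect(w); e=cv2.minEnclosingCircle(w)
    print(name,"rect",np.round(r[0],4),np.round(r[1],4),round(r[2],1),"circ",np.round(e[0],4),round(2*e[1],4)); return w
cc((95,150,60),(125,255,255),(295,198,320,224),.08,"bluecap")
cc((0,0,165),(180,60,255),(232,200,252,220),.085,"whitecap")
cc((0,0,0),(180,255,45),(198,203,218,224),.075,"blackcap")
cc((0,0,135),(180,75,255),(326,196,348,218),.038,"cup")
cc((0,0,150),(180,80,255),(355,185,383,236),.0,"divider z0")
cc((0,0,150),(180,80,255),(364,200,376,218),.060,"bar")
a=cc((140,60,100),(179,255,255),(260,188,290,230),.045,"pink")
cc((0,0,160),(180,255,255),(260,188,290,230),.045,"pinkall")
E
python3 obj.py
```

```text
Y (array([ 0.63969646,  0.13681391, -0.18117091]), [-0.6, 0.6, -0.5, 0.5], array([-0.0011,  0.0011])) ((0.6398636102676392, 0.13787536323070526), (0.22870871424674988, 0.13919296860694885), 79.37310028076172)
G (array([ 0.63460592, -0.17367917,  0.08790327]), [-0.5, 0.5, -0.8, 0.8], array([ 0.0014, -0.0014])) ((0.6342560052871704, -0.17410916090011597), (0.13944968581199646, 0.2286185324192047), 5.076080799102783)
bluecap rect [ 0.4595 -0.0309] [0.0304 0.0299] 88.7 circ [ 0.4591 -0.0308] 0.0318
whitecap rect [0.4631 0.1676] [0.025  0.0244] 88.7 circ [0.4631 0.1671] 0.0264
blackcap rect [0.4575 0.2701] [0.0278 0.0371] 0.2 circ [0.4551 0.269 ] 0.0408
cup rect [ 0.4732 -0.1267] [0.0685 0.0688] 88.7 circ [ 0.4696 -0.1264] 0.0921
divider z0 rect [ 0.3971 -0.2291] [0.0894 0.0297] 88.6 circ [ 0.3971 -0.2291] 0.0944
bar rect [ 0.4615 -0.2259] [0.0116 0.0436] 87.9 circ [ 0.4615 -0.2247] 0.0442
pink rect [0.472  0.0551] [0.1078 0.0164] 10.8 circ [0.4716 0.0574] 0.1082
pinkall rect [0.469  0.0739] [0.1011 0.046 ] 10.5 circ [0.4684 0.0758] 0.1069
```

```bash
cat > chk.py <<'E'
from tray import *
Ypose=(0.6397,0.1368,-0.181); Gpose=(0.6346,-0.1737,0.088)
def T(p,xyz):
    c,s=np.cos(p[2]),np.sin(p[2]); xyz=np.atleast_2d(xyz); return np.c_[p[0]+c*xyz[:,0]-s*xyz[:,1],p[1]+s*xyz[:,0]+c*xyz[:,1],xyz[:,2]]
def circ(r,z,c=(0,0)): a=np.linspace(0,2*np.pi,40); return np.c_[c[0]+r*np.cos(a),c[1]+r*np.sin(a),0*a+z]
def rect(hx,hy,z,c=(0,0)): return np.array([[c[0]+a*hx,c[1]+b*hy,z] for a,b in((1,1),(1,-1),(-1,-1),(-1,1),(1,1))])
if __name__=="__main__":
    div=(0.4615,-0.2259,0.04)
    import sys
    div=tuple(map(float,sys.argv[1:4])) if len(sys.argv)>3 else div
    items=[(T(Ypose,rect(.069,.103,.028)),(0,0,255)),(T(Ypose,circ(.035,.009,(0,.059))),(0,0,255)),
     (T(Gpose,rect(.069,.103,.028)),(0,0,255)),(T(Gpose,circ(.035,.009,(0,.059))),(0,0,255)),(T(Gpose,rect(.023,.007,.063,(0,.011))),(255,0,0)),
     (T(div,rect(.023,.007,.06)),(0,0,255)),(T(div,rect(.061,.0205,.025)),(0,255,0)),(circ(.019,.08,(.459,-.031)),(0,0,255)),(circ(.016,.085,(.463,.1675)),(0,0,255)),
     (circ(.019,.075,(.457,.27)),(0,0,255)),(circ(.022,.038,tuple(plane("top",(337.1,207.6),.038)[:2])),(0,0,255)),(T((.469,.0739,np.radians(10.5)),rect(.0525,.025,.045)),(0,255,0))]
    for s in (-1,1):
        for k in range(4):
            y=.011+(k-1.5)*.018; items.append((T(Ypose,[[s*.065,y,.026],[s*.055,y,.026]]),(255,0,255)))
    for n,box,k in(("top",(190,125,400,240),3.8),("side",(210,125,465,285),3.1)):
        im=np.load(n+"avg.npy").astype(np.uint8)[box[1]:box[3],box[0]:box[2]]
        im=cv2.resize(im,None,fx=k,fy=k,interpolation=cv2.INTER_CUBIC)
        for P,c in items:
            q=(proj(n,P)-np.array(box[:2])+.5)*k-.5
            cv2.polylines(im,[np.round(q).astype(np.int32)],False,c,1)
        cv2.imwrite(f"pics/chk_{n}.png",im)
    print(plane("top",(337.1,207.6),.038))
E
python3 chk.py
```

```text
[ 0.46953502 -0.12848201  0.038     ]
```

View pics/chk_top.png

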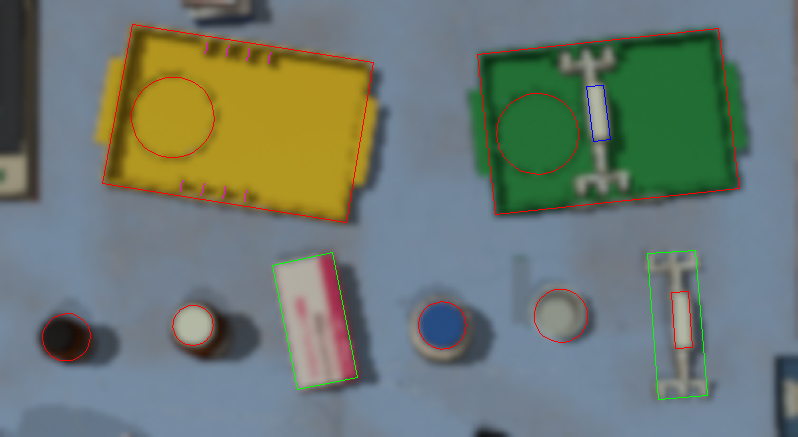

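View pics/chk_side.png

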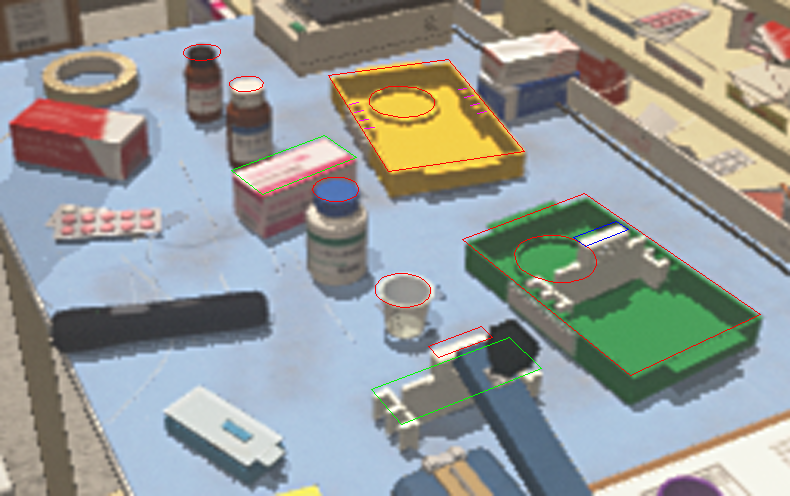

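```bash
cat >> h.py <<'E'
def tri(ut,us):
    o1,d1=ray("top",ut);o2,d2=ray("side",us)
    A=np.c_[d1,-d2]; t=np.linalg.lstsq(A,o2-o1,rcond=None)[0]
    return (o1+d1*t[0]+o2+d2*t[1])/2, np.linalg.norm(o1+d1*t[0]-o2-d2*t[1])
def nav(xyz,adeg,o=None):
    """needed: turn (tool z) then shifts along tool axes after the turn, in shares"""
    o=o or arm.observe(); M=R.from_rotvec(o["ee_rot"]).as_matrix()
    a=np.degrees(np.arctan2(M[1,0],M[0,0])); da=(adeg-a+180)%360-180
    d=np.array(xyz)-o["position"]; c,s=np.cos(np.radians(adeg)),np.sin(np.radians(adeg))
    print("t",round(o["clock"],2),"pos",np.round(o["position"],4),"a",round(a,2),"tilt",round(np.degrees(np.arccos(-M[2,2])),2),"w",round(o["width"],3),"F",np.round(o["force"],1),"j7",round(o["joints"][6],2))
    print(" turn share",round(-da/90,4)," shift share x,y,z",np.round(np.array([c*d[0]+s*d[1], s*d[0]-c*d[1], -d[2]])/.4,4))
E
python3 - <<'E'
from h import *
im=np.load("topavg.npy").astype(np.uint8);a=im[195:260,355:500]
cv2.imwrite("pics/st_t.png",cv2.resize(a,None,fx=5,fy=5,interpolation=cv2.INTER_CUBIC))
im=np.load("sideavg.npy").astype(np.uint8);a=im[215:335,320:420]
cv2.imwrite("pics/st_s.png",cv2.resize(a,None,fx=5,fy=5,interpolation=cv2.INTER_CUBIC))
nav((.4615,-.227,.2),182.3)
E
```

```text
t 0.9 pos [0.1828 0.5977 0.2268] a 162.99 tilt 0.0 w 1.002 F [-0.3 -0.2  1. ] j7 -0.08
 turn share -0.2146  shift share x,y,z [-0.6134 -2.088   0.0669]
```

View pics/st_t.png

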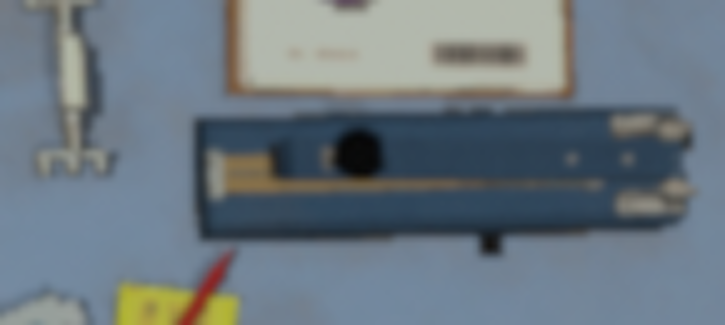

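View pics/st_s.png

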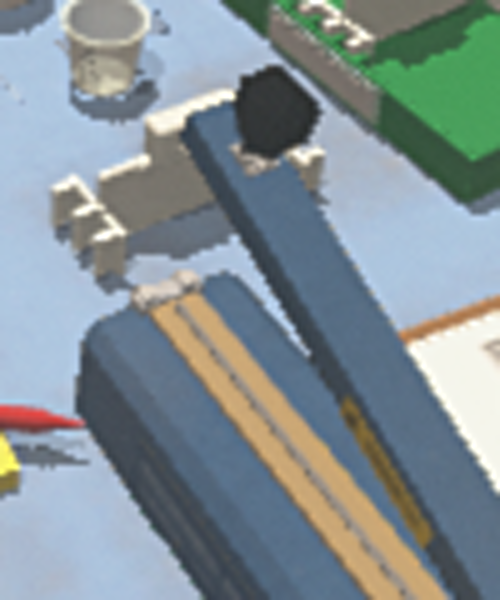

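```bash
python3 - <<'E'
from h import *
print(tri((427,225.6),(375.5,237)),tri((410,226.5),(359,239)))
print(plane("top",(394.6,220),.06))
for P in ((245.5,127.5),(246,98)): print(plane("top",P,0),plane("top",P,.08))
print(tri((238,126),(370,138)))
E
```

```text
(array([ 0.3957244 , -0.37222043,  0.18856612]), np.float64(0.0016720648913147915)) (array([ 0.39470224, -0.33026028,  0.15307512]), np.float64(0.0033919003181069733))
[ 0.42431789 -0.30370857  0.06      ]
[ 7.44774756e-01  1.61584601e-01 -2.22044605e-16] [0.72114278 0.15066154 0.08      ]
[0.84462546 0.15923799 0.        ] [0.81574693 0.14843823 0.08      ]
(array([0.73868779, 0.1708948 , 0.06878215]), np.float64(0.01979545967356747))
```

apply_moves(
  targets=[0.5,0,0,0,-0.107,0.5,0,0,0,-0.107,0.5,-0.038,-0.13,0,0,0.5,-0.038,-0.13,0,0,0.5,-0.038,-0.13,0,0,0.5,-0.038,-0.13,0,0,0.5,-0.038,-0.13,0,0,0.5,-0.038,-0.13,0,0,0.5,-0.038,-0.13,0,0,0.5,-0.038,-0.13,0,0,0.5,-0.038,-0.13,0,0,0.5,-0.038,-0.13,0,0,0.5,-0.038,-0.13,0,0,0.5,-0.038,-0.13,0,0,0.5,0,0,0,0],
  grip_force=20,
)

```text
clock: 2.78
position: [0.3904, -0.0222, 0.2271]
ee_rot: [-0.052, 3.14, -0.001]
force: [-0.0, 1.2, -0.6]
width: 0.498
```

```bash
python3 - <<'E'
from h import *
nav((.464,-.227,.1),182.3)
E
```

```text
t 2.77 pos [ 0.3904 -0.0222  0.2271] a -178.12 tilt 0.08 w 0.498 F [-0.   1.2 -0.6] j7 1.55
 turn share -0.0047  shift share x,y,z [-0.1633 -0.519   0.3178]
```

apply_moves(
  targets=[0.5,-0.041,-0.13,0,-0.0047,0.5,-0.041,-0.13,0,0,0.5,-0.041,-0.13,0,0,0.5,-0.041,-0.13,0,0,0.5,0,0,0.12,0,0.5,0,0,0.12,0,0.5,0,0,0,0,0.5,0,0,0,0],
)

```text
clock: 3.78
position: [0.4653, -0.2234, 0.1321]
ee_rot: [-0.074, 3.139, -0.0]
force: [-0.0, -1.0, 0.2]
width: 0.501
```

```bash
python3 - <<'E'
from h import *
nav((.464,-.227,.030),182.3)
shot("side","s2",(300,150,440,290),5)
shot("top","t2",(320,160,430,260),6)
E
```

```text
t 3.77 pos [ 0.4653 -0.2234  0.1321] a -177.3 tilt 0.07 w 0.501 F [-0.  -1.   0.2] j7 2.28
 turn share 0.0045  shift share x,y,z [ 0.0036 -0.0088  0.2553]
```

View pics/s2.png

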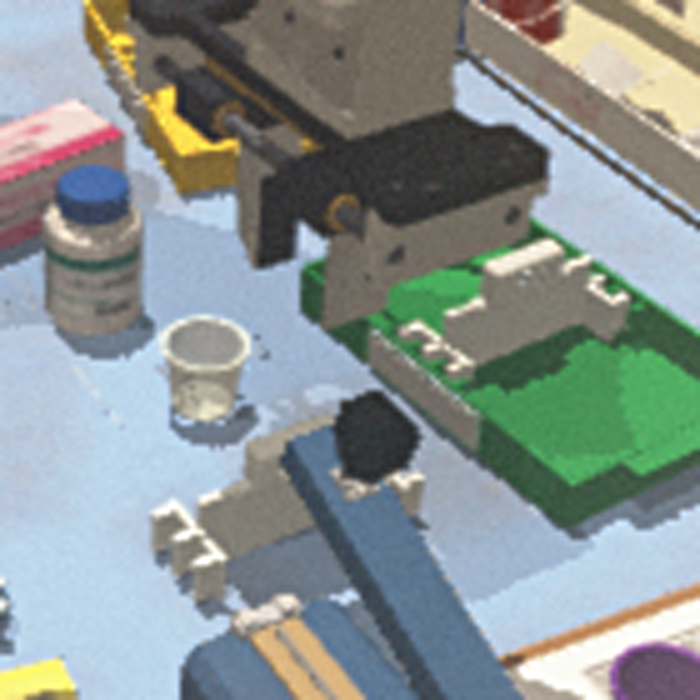

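View pics/t2.png

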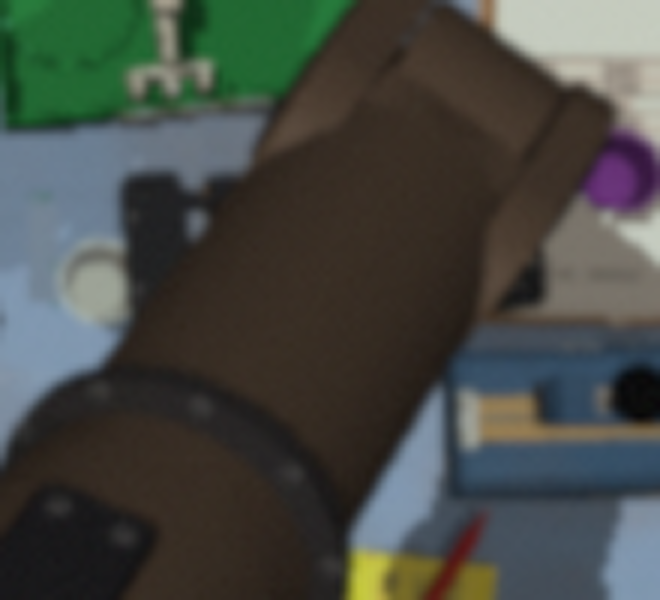

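apply_moves(
  targets=[0.5,0.0036,-0.0088,0.06,0.0045,0.5,0,0,0.07,0,0.5,0,0,0.07,0,0.5,0,0,0.05,0,0.5,0,0,0,0,0.5,0,0,0,0],
)

```text
clock: 4.62
position: [0.4643, -0.2274, 0.0322]
ee_rot: [-0.062, 3.139, -0.001]
force: [-0.6, 0.0, 0.5]
width: 0.501
```

```bash
python3 - <<'E'
from h import *
nav((.464,-.227,.030),182.3)
shot("side","s3",(300,150,440,290),5)
E
```

```text
t 4.62 pos [ 0.4643 -0.2274  0.0322] a -177.72 tilt 0.13 w 0.501 F [-0.6  0.   0.5] j7 2.4
 turn share -0.0002  shift share x,y,z [0.0006 0.0011 0.0055]
```

View pics/s3.png

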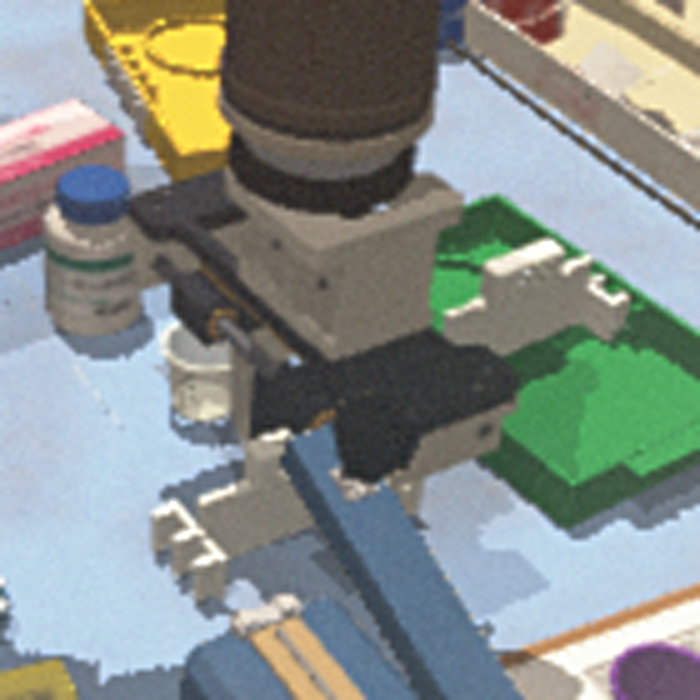

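Jaws straddle the bar (bar at about (265,445) in the crop); close.

apply_moves(
  targets=[0.8,0,0,0,0,1,0,0,0,0,1,0,0,0,0,1,0,0,0,0,1,0,0,0,0,1,0,0,-0.05,0,1,0,0,-0.1,0,1,0,0,-0.1,0,1,0,0,-0.08,0,1,0,0,0,0],
  grip_force=40,
)

```text
clock: 5.92
position: [0.4644, -0.2277, 0.1647]
ee_rot: [-0.062, 3.137, -0.002]
force: [0.3, 0.7, -1.2]
width: 0.145
```

```bash
python3 - <<'E'
from h import *
from chk import T,Ypose
d=T(Ypose,[[0,.011,0]])[0]; print(d)
nav((d[0],d[1],.165),180-10.37)
shot("side","s4",(300,120,440,290),4)
E
```

```text
[0.64168015 0.14762031 0.        ]
t 5.92 pos [ 0.4644 -0.2277  0.1647] a -177.73 tilt 0.24 w 0.145 F [ 0.3  0.7 -1.2] j7 2.25
 turn share 0.1405  shift share x,y,z [-2.6710e-01  1.0028e+00 -7.0000e-04]
```

View pics/s4.png

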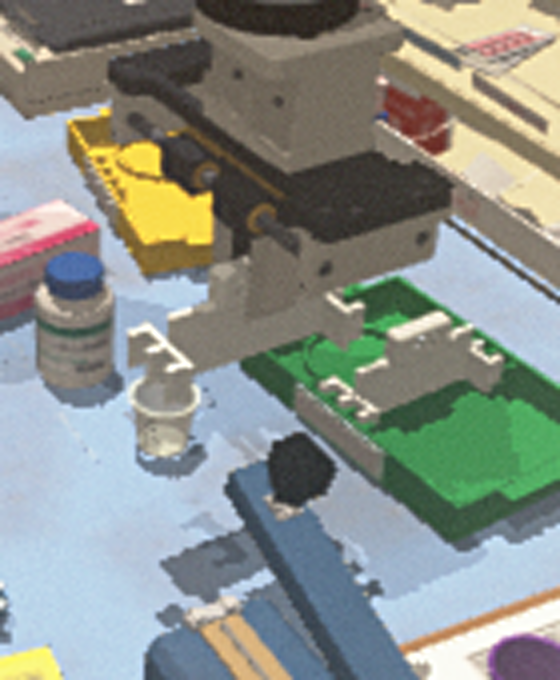

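apply_moves(
  targets=[1,0,0,0,0.07,1,0,0,0,0.07,1,-0.033,0.125,0,0,1,-0.033,0.125,0,0,1,-0.033,0.125,0,0,1,-0.033,0.125,0,0,1,-0.033,0.125,0,0,1,-0.033,0.125,0,0,1,-0.033,0.125,0,0,1,-0.033,0.125,0,0,1,0,0,0,0,1,0,0,0,0],
)

```text
clock: 7.48
position: [0.6379, 0.1467, 0.161]
ee_rot: [-0.283, -3.127, 0.003]
force: [-0.1, -0.3, 0.0]
width: 0.152
```

```bash
python3 - <<'E'
from h import *
nav((.6417,.1476,.08),180-10.37)
E
```

```text
t 7.47 pos [0.6379 0.1467 0.161 ] a 169.66 tilt 0.16 w 0.152 F [-0.1 -0.3  0. ] j7 1.41
 turn share 0.0003  shift share x,y,z [-0.0089  0.0039  0.2026]
```

apply_moves(
  targets=[1,-0.012,0.004,0.06,0,1,0,0,0.07,0,1,0,0,0.06,0,1,0,0,0,0,1,0,0,0,0],
)

```text
clock: 8.1
position: [0.6441, 0.1471, 0.0876]
ee_rot: [0.285, 3.128, -0.0]
force: [0.7, 0.0, 0.0]
width: 0.15
```

```bash
python3 - <<'E'
from h import *
nav((.6417,.1476,.08),180-10.37)
for n in ("top","side"):
    im=np.mean([eyes.get_image(n)[:,:,::-1].astype(float) for _ in range(6)],0); np.save(f"{n}5.npy",im); im=im.astype(np.uint8)
    b=(195,115,315,205) if n=="top" else (300,125,400,205)
    k=6.5 if n=="top" else 7.5
    cv2.imwrite(f"pics/{n}5.png",cv2.resize(im[b[1]:b[3],b[0]:b[2]],None,fx=k,fy=k,interpolation=cv2.INTER_CUBIC))
E
```

```text
t 8.1 pos [0.6441 0.1471 0.0876] a 169.59 tilt 0.04 w 0.15 F [0.7 0.  0. ] j7 1.46
 turn share -0.0005  shift share x,y,z [0.0062 0.0002 0.0189]
```

View pics/top5.png

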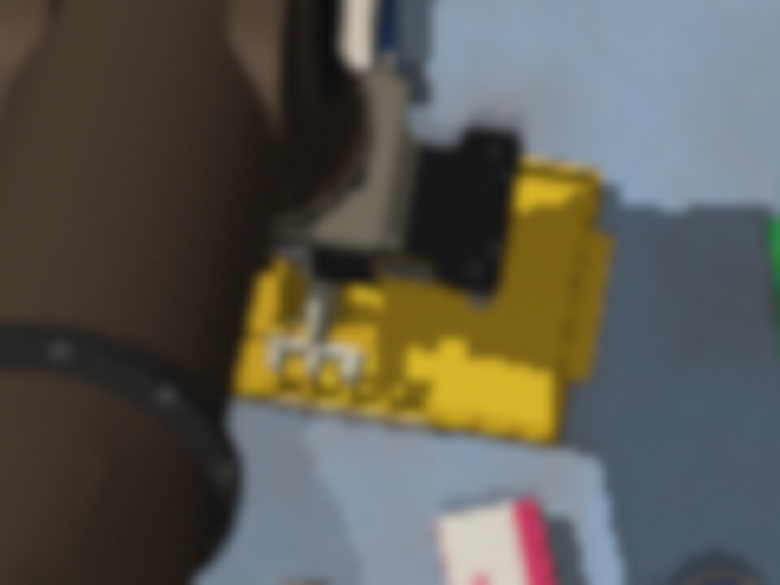

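View pics/side5.png

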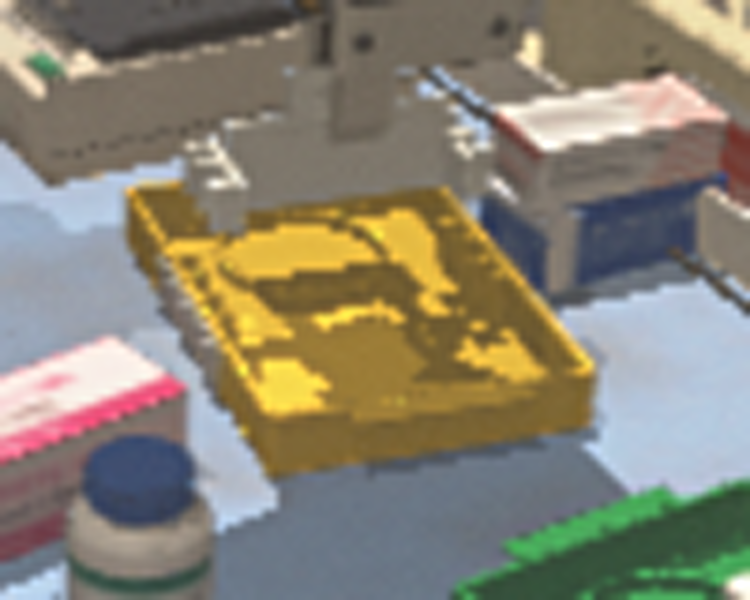

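```bash
cat > ov.py <<'E'
from chk import *
import sys
n,f,x0,y0,x1,y1,k,px,py,ath,z0=sys.argv[1],sys.argv[2],*map(float,sys.argv[3:])
box=[int(v) for v in (x0,y0,x1,y1)]
im=np.load(f).astype(np.uint8)[box[1]:box[3],box[0]:box[2]]
im=cv2.resize(im,None,fx=k,fy=k,interpolation=cv2.INTER_CUBIC)
D=(px,py,ath); it=[]
for s in (-1,1):
    for t in (-1,0,1):
        y=t*.018; it.append((T(D,rect(.005,.0025,z0+.025,(s*.056,y))),(0,0,255)))
    for kk in range(4):
        y=.011+(kk-1.5)*.018; it.append((T(Ypose,rect(.005,.0025,.026,(s*.060,y))),(255,0,255)))
it.append((T(D,rect(.023,.007,z0+.06)),(0,255,0)))
it.append((T(Ypose,rect(.069,.103,.028)),(255,0,0)))
for P,c in it:
    q=(proj(n,P)-np.array(box[:2])+.5)*k-.5
    cv2.polylines(im,[np.round(q).astype(np.int32)],False,c,1)
cv2.imwrite(sys.argv[2].replace(".npy","_ov.png").replace("top","pics/top").replace("side","pics/side"),im)
E
python3 ov.py top top5.npy 230 150 290 190 13 .6416 .1476 -.181 .0554
python3 ov.py side side5.npy 300 125 400 205 7.5 .6416 .1476 -.181 .0554
```

```text
(no output)
```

View pics/top5_ov.png

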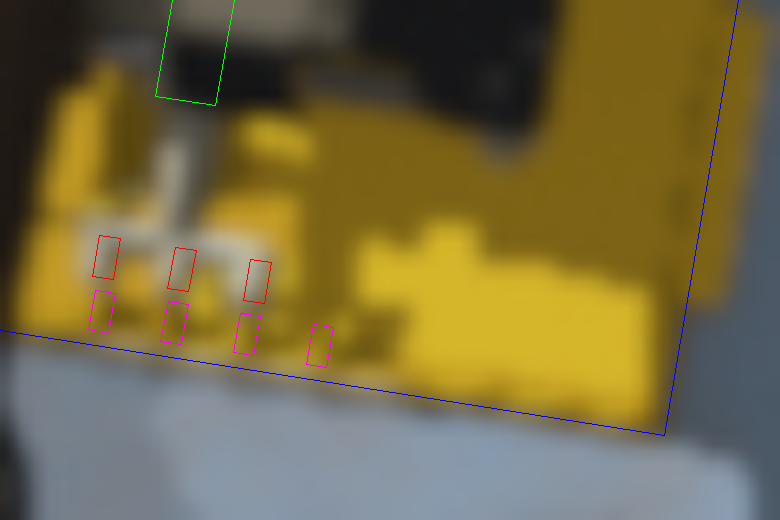

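View pics/side5_ov.png

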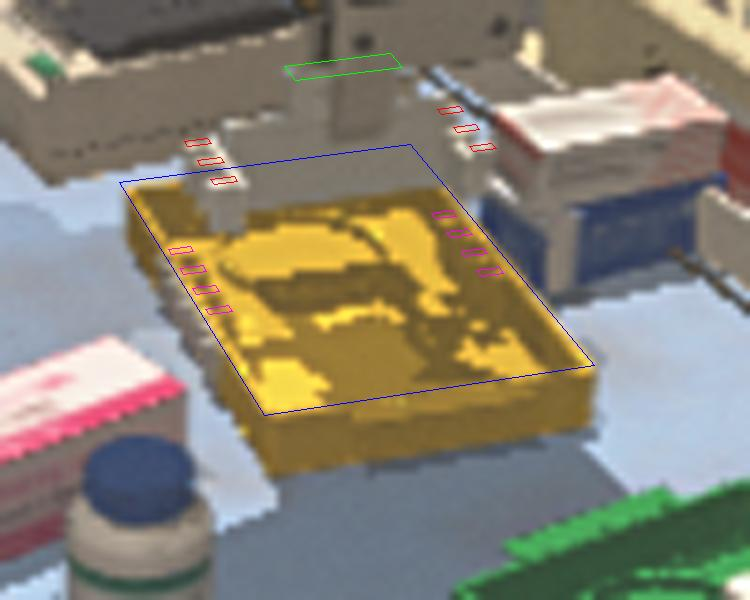

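```bash
cp topavg.npy topA.npy; cp sideavg.npy sideA.npy
python3 ov.py top topA.npy 225 128 275 183 14 .4 .6 -.181 .0554
python3 ov.py side sideA.npy 315 140 380 185 12 .4 .6 -.181 .0554
```

```text
(no output)
```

View pics/topA_ov.png

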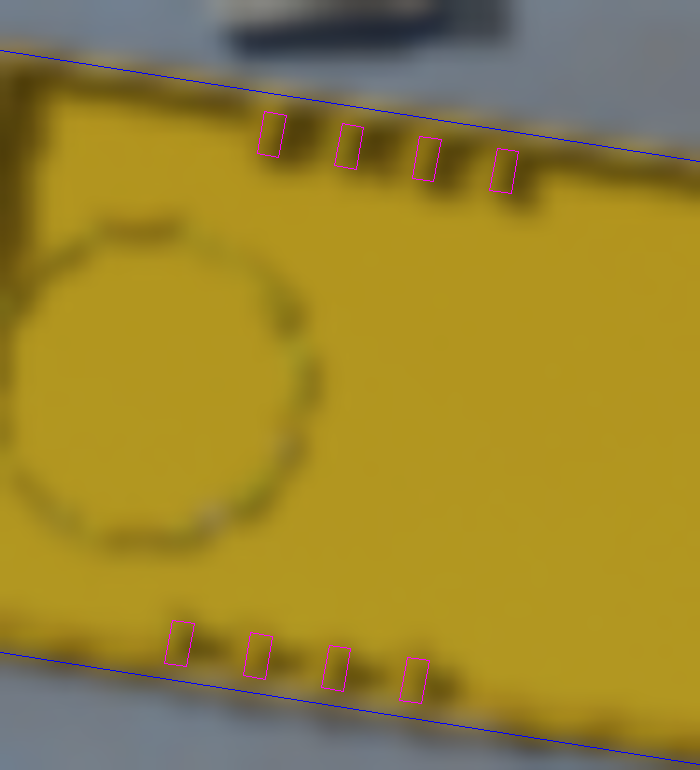

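View pics/sideA_ov.png

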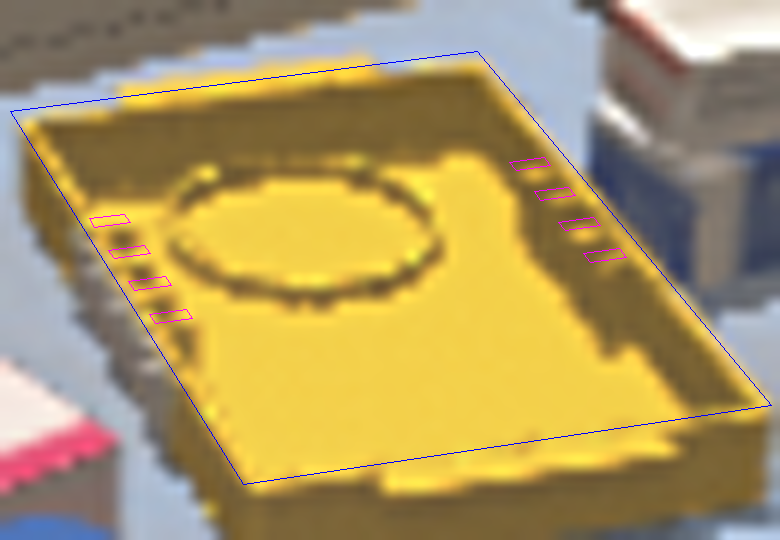

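```bash
python3 ov.py side side5.npy 318 128 370 165 14 .6416 .1476 -.181 .0554
```

```text
(no output)
```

View pics/side5_ov.png

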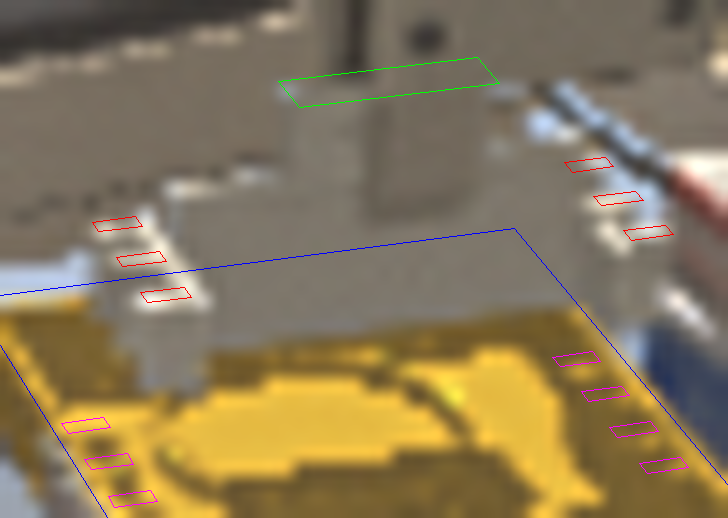

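apply_moves(
  targets=[1,0,-0.002,0.03,0,1,0,0,0.03,0,1,0,0,0.02,0,1,0,0,0.01,0,1,0,0,0,0],
)

```text
clock: 9.32
position: [0.6435, 0.1473, 0.0504]
ee_rot: [-0.283, -3.128, 0.0]
force: [-0.4, 0.2, -0.6]
width: 0.149
```

```bash
python3 - <<'E'
from h import *
nav((.6441,.1463,.035),180-10.37)
for n in ("top","side"):
    im=np.mean([eyes.get_image(n)[:,:,::-1].astype(float) for _ in range(4)],0); np.save(f"{n}6.npy",im); im=im.astype(np.uint8)
    b=(225,150,290,195) if n=="top" else (315,130,380,185)
    k=12
    cv2.imwrite(f"pics/{n}6.png",cv2.resize(im[b[1]:b[3],b[0]:b[2]],None,fx=k,fy=k,interpolation=cv2.INTER_CUBIC))
E
```

```text
t 9.32 pos [0.6435 0.1473 0.0504] a 169.67 tilt 0.03 w 0.149 F [-0.4  0.2 -0.6] j7 1.48
 turn share 0.0004  shift share x,y,z [-0.0019 -0.0022  0.0385]
```

View pics/top6.png

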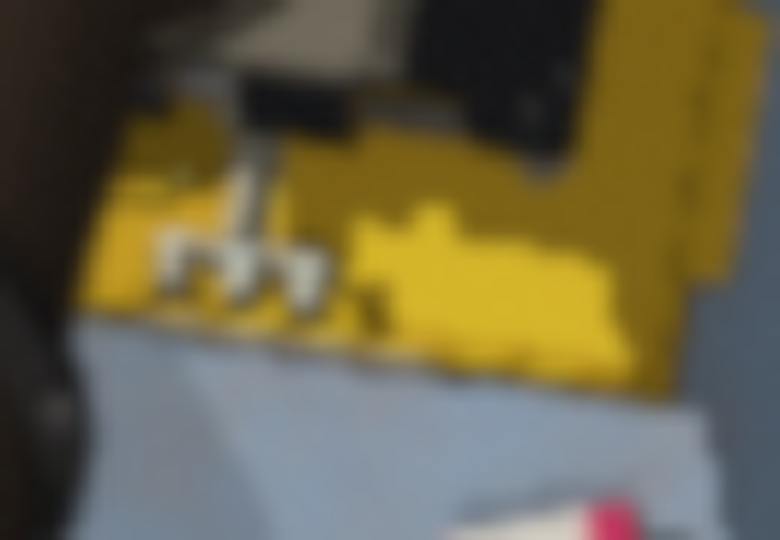

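View pics/side6.png

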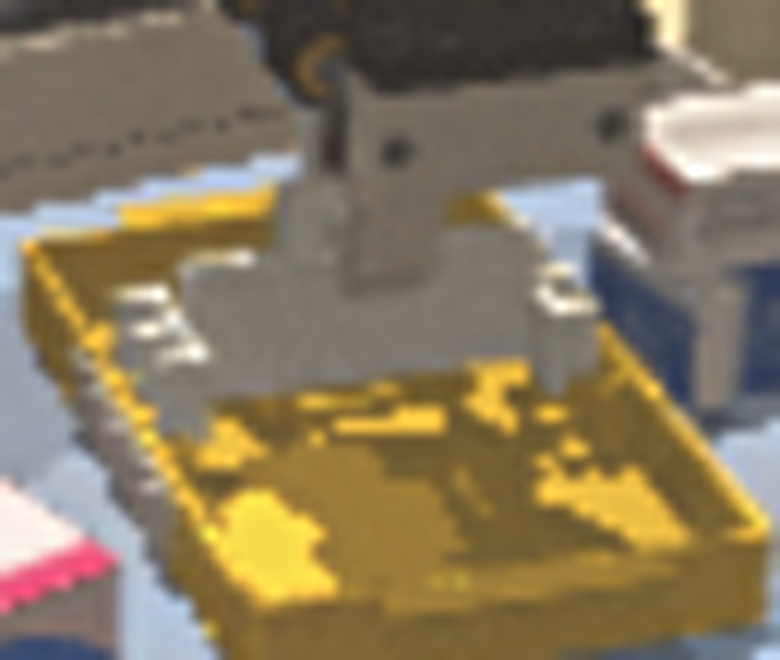

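apply_moves(
  targets=[1,-0.001,-0.001,0.01,0,1,0,0,0.01,0,1,0,0,0.01,0,1,0,0,0.005,0,1,0,0,0,0,1,0,0,0,0],
)

```text
clock: 10.48
position: [0.644, 0.1469, 0.0368]
ee_rot: [0.283, 3.129, 0.0]
force: [-0.1, -0.5, -0.0]
width: 0.156
```

Almost down with no contact force; lower 2 mm more, then release and rise.

apply_moves(
  targets=[1,0,0,0.004,0,1,0,0,0.002,0,1,0,0,0,0,1,0,0,0,0],
)

```text
clock: 10.98
position: [0.644, 0.1469, 0.0344]
ee_rot: [0.283, 3.129, 0.0]
force: [0.4, -0.9, -0.7]
width: 0.148
```

apply_moves(
  targets=[1,0,0,0.003,0,1,0,0,0,0,0.75,0,0,0,0,0.6,0,0,0,0,0.5,0,0,0,0,0.5,0,0,0,0,0.5,0,0,-0.06,0,0.5,0,0,-0.12,0,0.5,0,0,-0.12,0,0.5,0,0,-0.06,0,0.5,0,0,0,0],
)

```text
clock: 12.35
position: [0.6452, 0.147, 0.1793]
ee_rot: [0.282, 3.125, 0.002]
force: [0.3, 0.5, -1.0]
width: 0.498
```

```bash
python3 - <<'E'
from h import *
nav((.459,-.031,.20),180-10.37)
for n in ("top","side"):
    im=np.mean([eyes.get_image(n)[:,:,::-1].astype(float) for _ in range(4)],0); np.save(f"{n}7.npy",im); im=im.astype(np.uint8)
    b=(205,125,305,195) if n=="top" else (310,130,390,195)
    k=7
    cv2.imwrite(f"pics/{n}7.png",cv2.resize(im[b[1]:b[3],b[0]:b[2]],None,fx=k,fy=k,interpolation=cv2.INTER_CUBIC))
E
```

```text
t 12.35 pos [0.6452 0.147  0.1793] a 169.67 tilt 0.23 w 0.498 F [ 0.3  0.5 -1. ] j7 1.41
 turn share 0.0004  shift share x,y,z [ 0.3778 -0.5215 -0.0518]
```

View pics/top7.png

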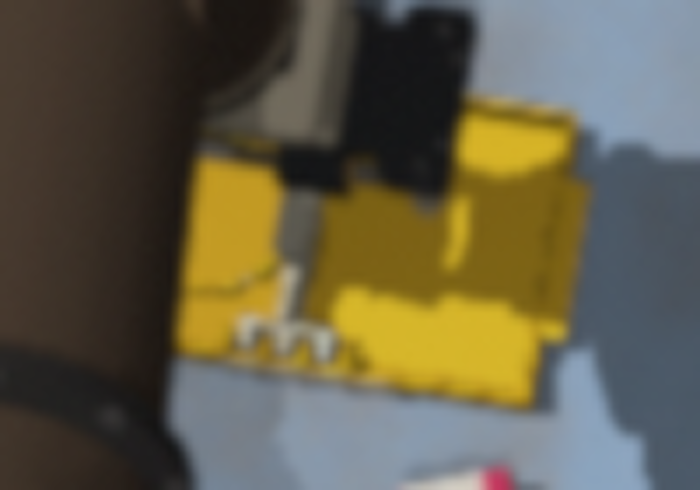

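View pics/side7.png

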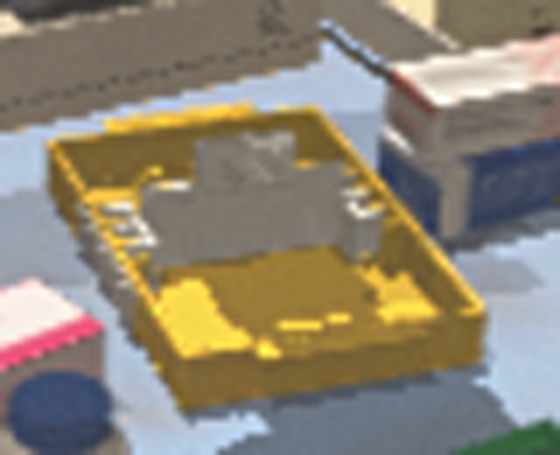

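```bash
python3 - <<'E'
from h import *
g=plane("side",(374.5,164.5),0); print(g)
for h in (.06,.07,.08,.09,.1,.11): print(h,proj("side",g+[0,0,h]))
import cv2
im=np.load("topavg.npy").astype(np.uint8)[90:140,220:280]
cv2.imwrite("pics/stack.png",cv2.resize(im,None,fx=8,fy=8,interpolation=cv2.INTER_CUBIC))
E
```

```text
[0.73763984 0.11474737 0.        ]
0.06 [[376.10187629 147.87265493]]
0.07 [[376.37758193 145.0108529 ]]
0.08 [[376.65587435 142.12220024]]
0.09 [[376.93679014 139.20631727]]
0.1 [[377.22036656 136.26281715]]
0.11 [[377.5066416  133.29130565]]
```

View pics/stack.png

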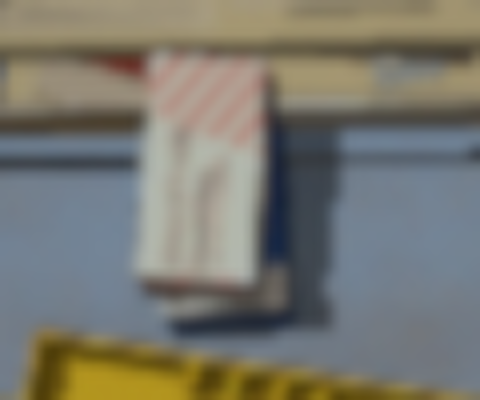

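apply_moves(
  targets=[0.12,0,0,0,0.111,0.12,0,0,0,0.111,0.12,0,0,0,0.111,0.12,0,0,0,0.111,0.12,0,0,0,0.111,0.12,0,0,0,0.111,0.12,0,0,0,0.111,0.12,0,0,0,0.111,0.12,0,0,0,0.111,0.12,0,0,0,0],
)

```text
clock: 14.0
position: [0.6438, 0.147, 0.1765]
ee_rot: [2.409, 2.015, -0.002]
force: [0.7, 0.8, -0.5]
width: 0.88
```

```bash
python3 - <<'E'
from h import *
nav((.459,-.031,.15),79.63)
E
```

```text
t 14.0 pos [0.6438 0.147  0.1765] a 79.83 tilt 0.07 w 0.88 F [ 0.7  0.8 -0.5] j7 0.09
 turn share 0.0022  shift share x,y,z [-0.5209 -0.3744  0.0662]
```

apply_moves(
  targets=[0.12,-0.104,-0.075,0,0.002,0.12,-0.104,-0.075,0,0,0.12,-0.104,-0.075,0,0,0.12,-0.104,-0.075,0,0,0.12,-0.104,-0.075,0,0,0.12,0,0,0.06,0,0.12,0,0,0,0,0.12,0,0,0,0],
)

```text
clock: 15.0
position: [0.4596, -0.0306, 0.1536]
ee_rot: [2.411, 2.013, 0.0]
force: [-0.3, 0.5, 0.7]
width: 0.881
```

```bash
python3 - <<'E'
from h import *
nav((.459,-.031,.034),79.63)
shot("side","s8",(270,120,400,250),5)
im=shot("top","t8",(200,120,320,200),6)
E
```

```text
t 15.0 pos [ 0.4596 -0.0306  0.1536] a 79.71 tilt 0.03 w 0.881 F [-0.3  0.5  0.7] j7 0.37
 turn share 0.0009  shift share x,y,z [-0.0013 -0.0012  0.2991]
```

View pics/s8.png

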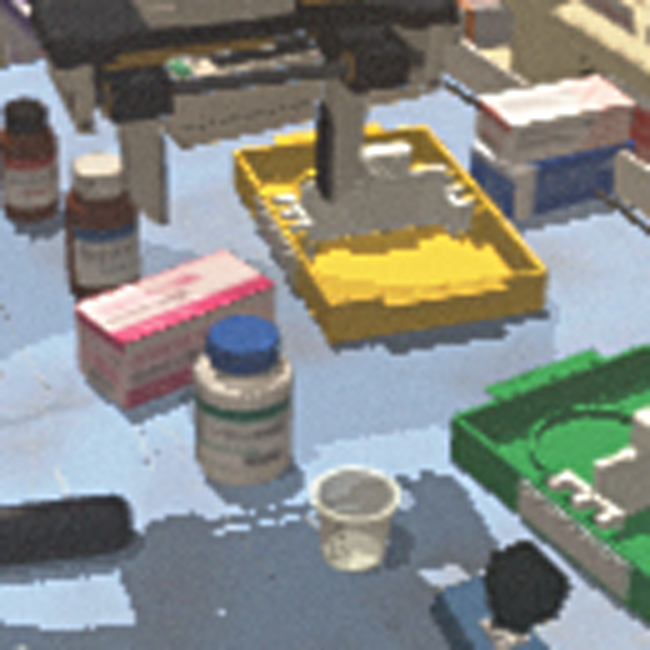

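View pics/t8.png

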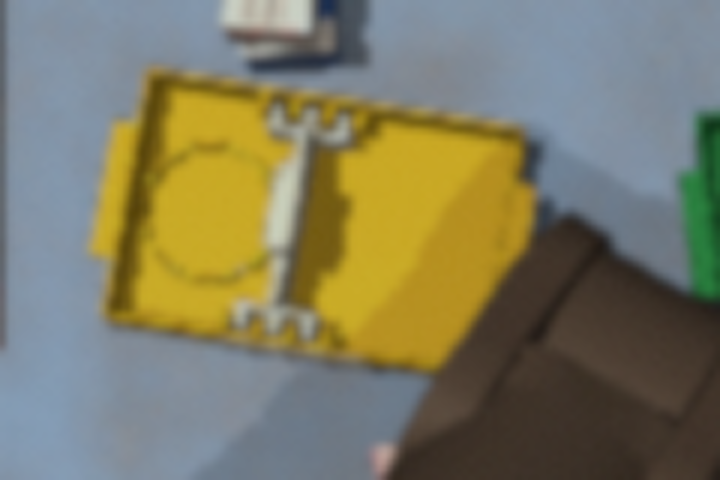

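```bash
python3 - <<'E'
import cv2,numpy as np
np.save("top8.npy",cv2.imread("pics/t8_raw.png"));np.save("side8.npy",cv2.imread("pics/s8_raw.png"))
E
python3 ov.py top top8.npy 205 125 295 190 8 .6417 .1476 -.181 .003
python3 ov.py side side8.npy 310 130 385 190 10 .6417 .1476 -.181 .003
```

```text
(no output)
```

View pics/top8_ov.png

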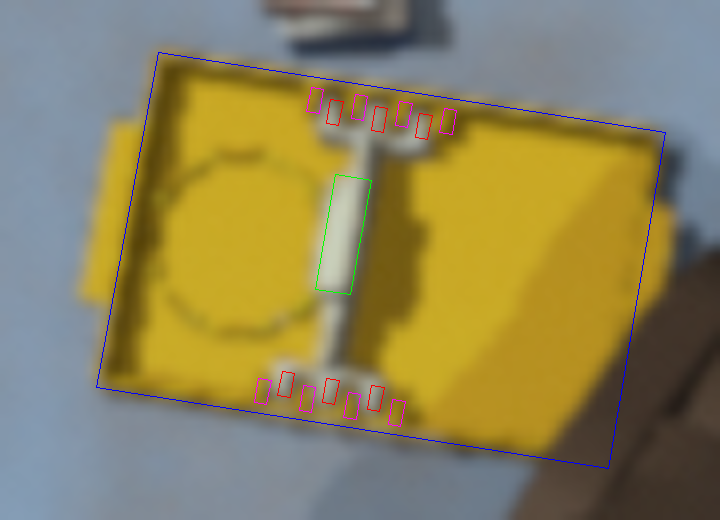

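View pics/side8_ov.png

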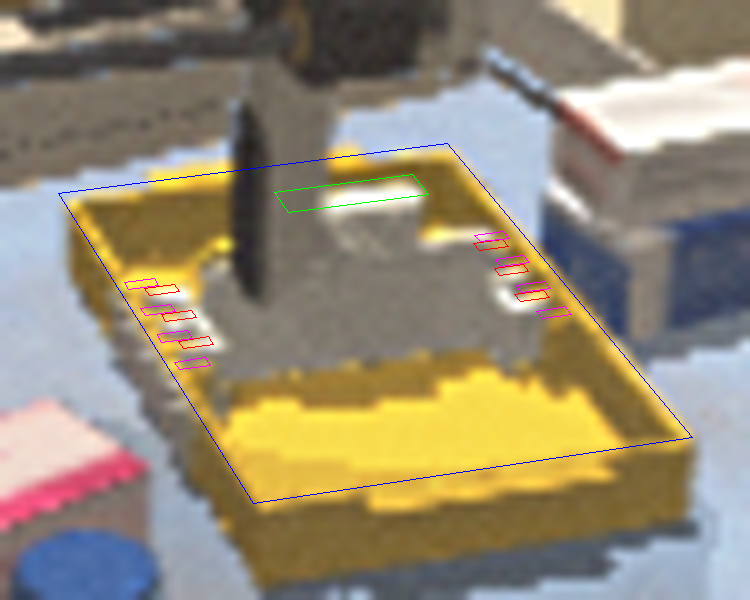

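Both overlays match a divider at the seated pose: the teeth sit between the fins and the bar is at its seated height. Next is the white bottle.

apply_moves(
  targets=[0.12,-0.001,-0.001,0.07,0,0.12,0,0,0.09,0,0.12,0,0,0.09,0,0.12,0,0,0.05,0,0.12,0,0,0,0,0.5,0,0,0,0,0.6,0,0,0,0,0.6,0,0,0,0,0.6,0,0,0,0,0.6,0,0,0,0],
  grip_force=25,
)

```text
clock: 16.35
position: [0.4589, -0.0308, 0.0336]
ee_rot: [2.414, 2.011, 0.002]
force: [-0.8, 1.3, 6.5]
width: 0.562
```

```bash
python3 - <<'E'
from h import *
from chk import T,Ypose,Gpose
print(T(Ypose,[[0,.059,0],[0,-.058,0]]),T(Gpose,[[0,.059,0],[0,-.058,0]]))
nav((.459,-.031,.034),79.63)
E
```

```text
[[0.65032079 0.19483619 0.        ]
 [0.62925923 0.07974748 0.        ]] [[ 0.6294147  -0.1149283   0.        ]
 [ 0.63969741 -0.23147557  0.        ]]
t 16.35 pos [ 0.4589 -0.0308  0.0336] a 79.59 tilt 0.06 w 0.562 F [-0.8  1.3  6.5] j7 0.59
 turn share -0.0005  shift share x,y,z [-0.0005  0.0004 -0.001 ]
```

apply_moves(
  targets=[0.7,0,0,-0.04,0,0.7,0,0,-0.1,0,0.7,0,0,-0.1,0,0.7,0,0,-0.09,0,0.7,0,0,0,0],
  grip_force=30,
)

```text
clock: 16.98
position: [0.4598, -0.031, 0.1669]
ee_rot: [2.412, 2.01, 0.006]
force: [-0.0, 0.9, -1.2]
width: 0.559
```

```bash
python3 - <<'E'
from h import *
nav((.6503,.1948,.17),79.63)
E
```

```text
t 16.98 pos [ 0.4598 -0.031   0.1669] a 79.61 tilt 0.22 w 0.559 F [-0.   0.9 -1.2] j7 0.35
 turn share -0.0002  shift share x,y,z [ 0.6409  0.3669 -0.0077]
```

apply_moves(
  targets=[0.7,0.08,0.046,0,0,0.7,0.107,0.061,0,0,0.7,0.107,0.061,0,0,0.7,0.107,0.061,0,0,0.7,0.107,0.061,0,0,0.7,0.08,0.046,0,0,0.7,0.053,0.031,0,0,0.7,0,0,0,0,0.7,0,0,0,0],
)

```text
clock: 18.1
position: [0.6485, 0.1935, 0.1641]
ee_rot: [-2.415, -2.009, 0.003]
force: [0.3, 0.7, -0.6]
width: 0.562
```

```bash
python3 - <<'E'
from h import *
nav((.6503,.1948,.037),79.63)
shot("side","s9",(280,80,400,200),5)
E
```

```text
t 18.1 pos [0.6485 0.1935 0.1641] a 79.51 tilt 0.1 w 0.562 F [ 0.3  0.7 -0.6] j7 0.02
 turn share -0.0013  shift share x,y,z [0.004  0.0039 0.3177]
```

View pics/s9.png

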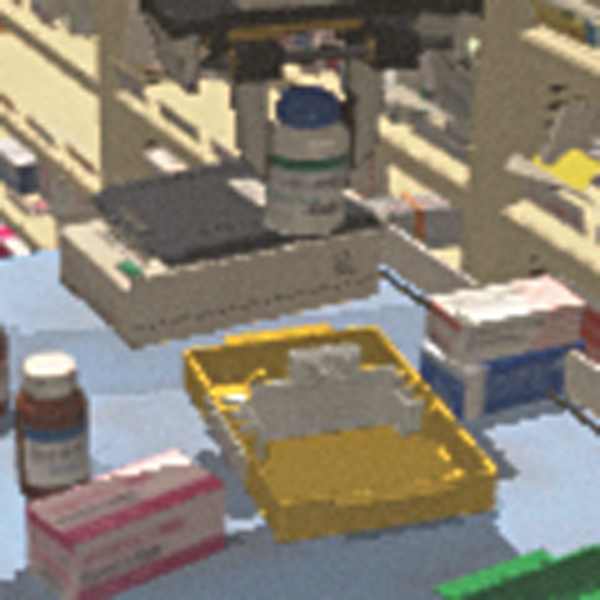

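apply_moves(
  targets=[0.7,0.004,0.004,0.06,0,0.7,0,0,0.09,0,0.7,0,0,0.09,0,0.7,0,0,0.04,0,0.7,0,0,0.02,0,0.7,0,0,0.01,0,0.7,0,0,0,0,0.7,0,0,0,0],
)

```text
clock: 19.15
position: [0.6516, 0.1961, 0.042]
ee_rot: [2.414, 2.01, 0.002]
force: [-0.6, 1.2, -0.3]
width: 0.558
```

```bash
python3 - <<'E'
from h import *
nav((.6503,.1948,.037),79.63)
shot("side","s10",(280,80,400,200),5)
E
```

```text
t 19.15 pos [0.6516 0.1961 0.042 ] a 79.58 tilt 0.08 w 0.558 F [-0.6  1.2 -0.3] j7 0.11
 turn share -0.0005  shift share x,y,z [-0.0037 -0.0026  0.0125]
```

View pics/s10.png

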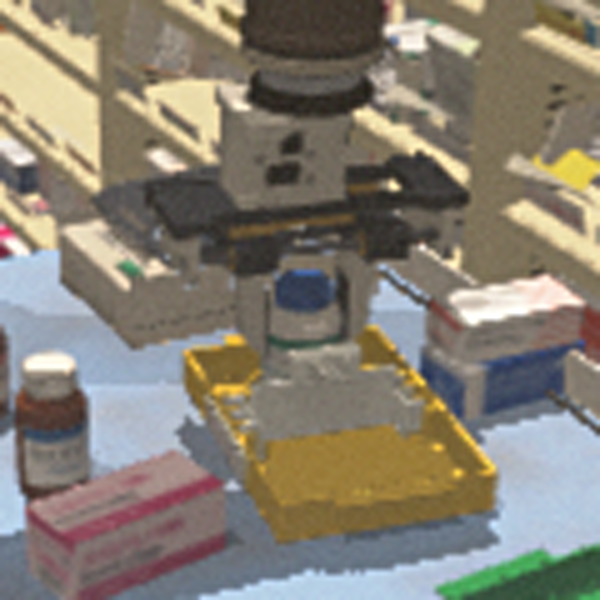

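Lower 5 mm more and release; then rise.

apply_moves(
  targets=[0.7,-0.003,-0.002,0.007,0,0.7,0,0,0.005,0,0.7,0,0,0,0,0.7,0,0,0,0],
)

```text
clock: 19.7
position: [0.65, 0.1948, 0.0367]
ee_rot: [-2.414, -2.01, -0.0]
force: [-2.2, -0.0, 5.5]
width: 0.562
```

apply_moves(
  targets=[0.3,0,0,0,0,0.25,0,0,0,0,0.25,0,0,0,0,0.25,0,0,0,0,0.25,0,0,-0.05,0,0.25,0,0,-0.1,0,0.25,0,0,-0.1,0,0.25,0,0,-0.1,0,0.25,0,0,0,0],
)

```text
clock: 20.82
position: [0.6522, 0.1943, 0.1813]
ee_rot: [2.412, 2.008, 0.009]
force: [0.6, -0.6, 0.1]
width: 0.751
```

```bash
python3 - <<'E'
from h import *
nav((.469,.0739,.15),90+10.5+70)
shot("side","s11",(280,80,400,200),5)
shot("top","t11",(200,120,320,240),5)
E
```

```text
t 20.82 pos [0.6522 0.1943 0.1813] a 79.55 tilt 0.38 w 0.751 F [ 0.6 -0.6  0.1] j7 0.01
 turn share -1.0106  shift share x,y,z [ 0.4021 -0.3724  0.0783]
```

View pics/s11.png

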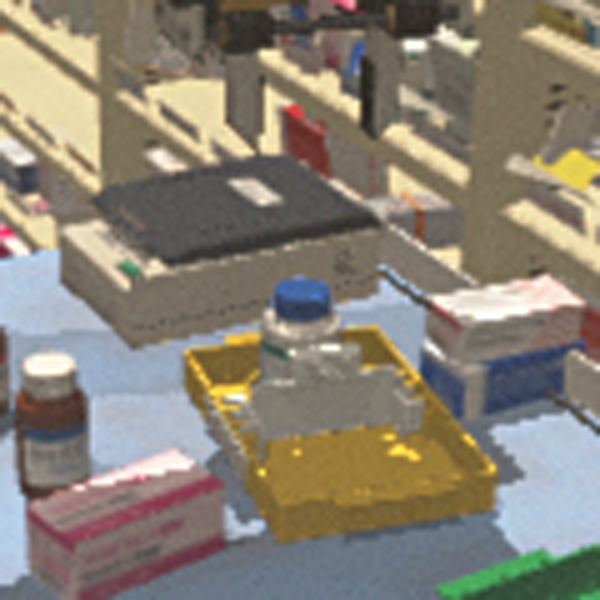

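View pics/t11.png

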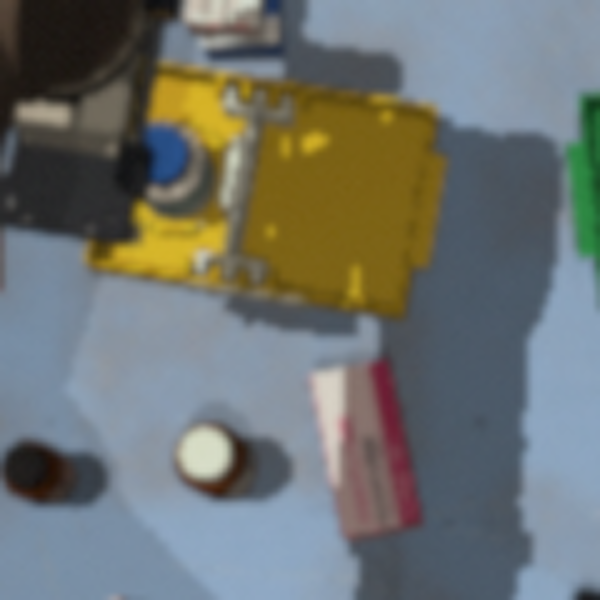

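apply_moves(
  targets=[0.2,0,0,0,-0.086,0.2,0,0,0,-0.086,0.2,0,0,0,0],
)

```text
clock: 21.3
position: [0.6495, 0.1948, 0.1756]
ee_rot: [-2.122, -2.315, 0.002]
force: [0.1, 0.4, 0.2]
width: 0.801
```

```bash
python3 - <<'E'
from h import *
nav((.463,.1675,.12),95)
E
```

```text
t 21.3 pos [0.6495 0.1948 0.1756] a 95.0 tilt 0.09 w 0.801 F [0.1 0.4 0.2] j7 0.24
 turn share 0.0  shift share x,y,z [-0.0275 -0.4704  0.139 ]
```

apply_moves(
  targets=[0.2,-0.007,-0.1175,0,0,0.2,-0.007,-0.1175,0,0,0.2,-0.007,-0.1175,0,0,0.2,-0.007,-0.1175,0,0,0.2,0,0,0.08,0,0.2,0,0,0,0,0.2,0,0,0,0],
)

```text
clock: 22.18
position: [0.4646, 0.1668, 0.1449]
ee_rot: [2.123, 2.314, -0.0]
force: [0.3, -0.5, 0.4]
width: 0.799
```

```bash
python3 - <<'E'
from h import *
nav((.463,.1675,.036),95)
shot("side","s12",(200,90,360,220),5)
E
```

```text
t 22.18 pos [0.4646 0.1668 0.1449] a 94.92 tilt 0.05 w 0.799 F [ 0.3 -0.5  0.4] j7 0.23
 turn share -0.0008  shift share x,y,z [ 0.0021 -0.0038  0.2723]
```

View pics/s12.png

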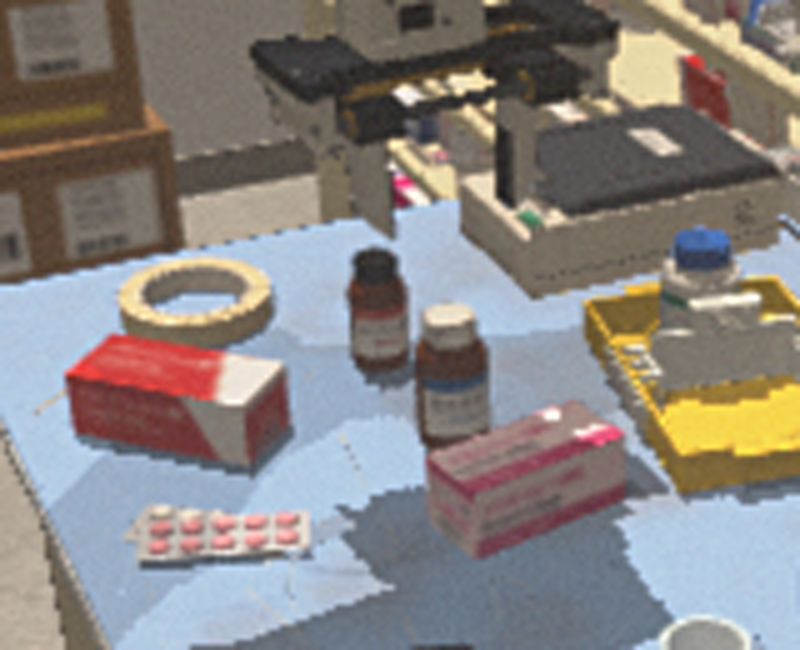

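apply_moves(
  targets=[0.2,0.002,-0.004,0.06,0,0.2,0,0,0.09,0,0.2,0,0,0.08,0,0.2,0,0,0.04,0,0.2,0,0,0,0,0.5,0,0,0,0,0.7,0,0,0,0,0.7,0,0,0,0,0.7,0,0,0,0,0.7,0,0,-0.04,0,0.7,0,0,-0.1,0,0.7,0,0,-0.1,0,0.7,0,0,-0.1,0,0.7,0,0,0,0],
)

```text
clock: 23.98
position: [0.4636, 0.168, 0.1752]
ee_rot: [2.121, 2.316, 0.007]
force: [-0.2, -0.5, -1.7]
width: 0.475
```

```bash
python3 - <<'E'
from h import *
nav((.6294,-.1149,.17),95)
shot("side","s13",(200,90,360,220),5)
E
```

```text
t 23.98 pos [0.4636 0.168  0.1752] a 95.05 tilt 0.26 w 0.475 F [-0.2 -0.5 -1.7] j7 0.19
 turn share 0.0005  shift share x,y,z [-0.7407  0.3513  0.0129]
```

View pics/s13.png

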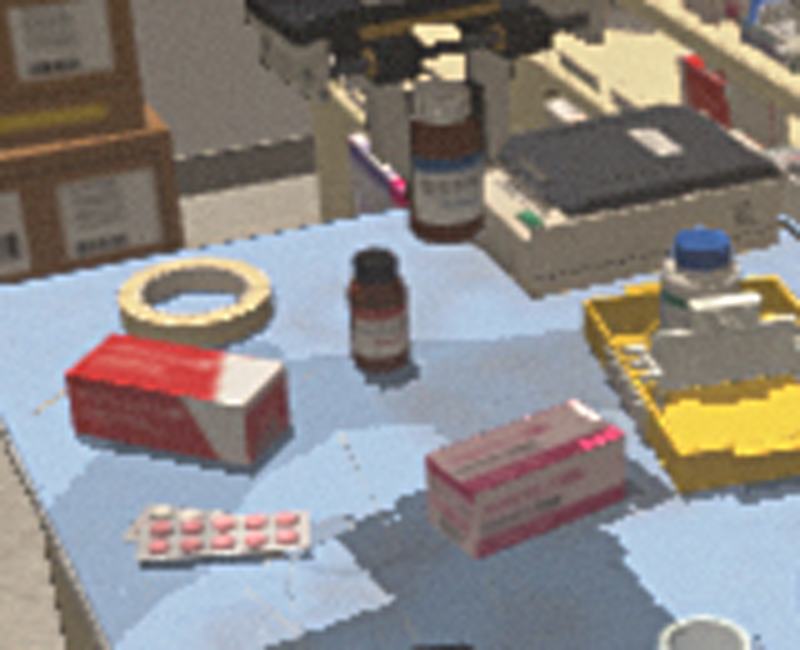

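apply_moves(
  targets=[0.7,-0.074,0.035,0,0,0.7,-0.111,0.053,0,0,0.7,-0.111,0.053,0,0,0.7,-0.111,0.053,0,0,0.7,-0.111,0.053,0,0,0.7,-0.111,0.053,0,0,0.7,-0.074,0.035,0,0,0.7,-0.037,0.017,0,0,0.7,0,0,0,0,0.7,0,0,0,0],
)

```text
clock: 25.28
position: [0.6279, -0.1128, 0.1718]
ee_rot: [-2.119, -2.317, -0.0]
force: [-0.5, 1.2, -1.4]
width: 0.473
```

```bash
python3 - <<'E'
from h import *
nav((.6294,-.1149,.040),95)
E
```

```text
t 25.27 pos [ 0.6279 -0.1128  0.1718] a 95.13 tilt 0.1 w 0.473 F [-0.5  1.2 -1.4] j7 0.7
 turn share 0.0015  shift share x,y,z [-0.0054  0.0032  0.3294]
```

apply_moves(
  targets=[0.7,-0.005,0.002,0.06,0,0.7,0,0,0.09,0,0.7,0,0,0.09,0,0.7,0,0,0.04,0,0.7,0,0,0.025,0,0.7,0,0,0.01,0,0.7,0,0,0,0,0.7,0,0,0,0],
)

```text
clock: 26.28
position: [0.6299, -0.1167, 0.0471]
ee_rot: [2.121, 2.316, 0.001]
force: [0.6, 0.8, -2.1]
width: 0.473
```

```bash
python3 - <<'E'
from h import *
nav((.6294,-.1149,.039),95)
shot("side","s14",(330,120,480,260),5)
E
```

```text
t 26.27 pos [ 0.6299 -0.1167  0.0471] a 95.05 tilt 0.07 w 0.473 F [ 0.6  0.8 -2.1] j7 0.81
 turn share 0.0006  shift share x,y,z [ 0.0047 -0.0009  0.0203]
```

View pics/s14.png

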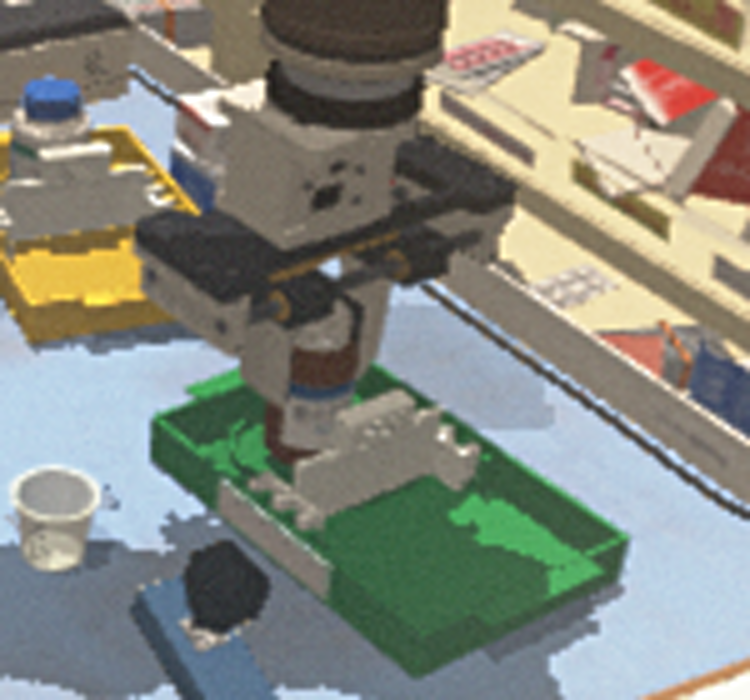

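apply_moves(
  targets=[0.7,0.004,0,0.01,0,0.7,0,0,0.008,0,0.7,0,0,0,0,0.7,0,0,0,0],
)

```text
clock: 26.82
position: [0.6295, -0.1146, 0.0398]
ee_rot: [-2.121, -2.317, -0.002]
force: [-2.3, 2.1, 8.1]
width: 0.474
```

Contact at 8 N: release and rise, then turn for the carton.

apply_moves(
  targets=[0.3,0,0,0,0,0.25,0,0,0,0,0.25,0,0,0,0,0.25,0,0,0,0,0.25,0,0,-0.05,0,0.25,0,0,-0.1,0,0.25,0,0,-0.1,0,0.25,0,0,-0.1,0,0.25,0,0,0,0],
)

```text
clock: 27.95
position: [0.6311, -0.1162, 0.1838]
ee_rot: [2.118, 2.313, 0.006]
force: [0.4, -0.0, -0.2]
width: 0.75
```

```bash
python3 - <<'E'
from h import *
nav((.4695,-.128,.15),95)
shot("side","s15",(300,120,450,260),5)
shot("top","t15",(255,120,400,240),5)
E
```

```text
t 27.95 pos [ 0.6311 -0.1162  0.1838] a 95.03 tilt 0.38 w 0.75 F [ 0.4 -0.  -0.2] j7 0.7
 turn share 0.0003  shift share x,y,z [ 0.0059 -0.405   0.0845]
```

View pics/s15.png

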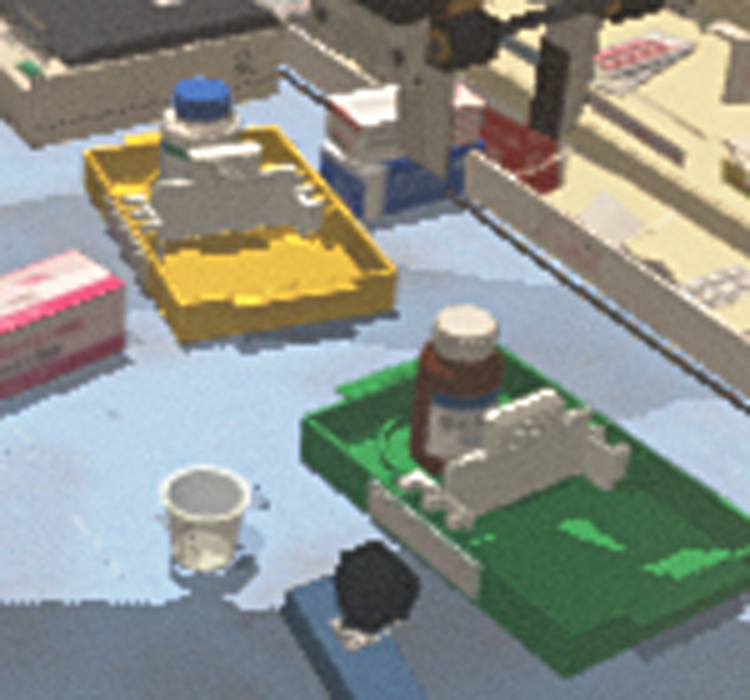

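View pics/t15.png

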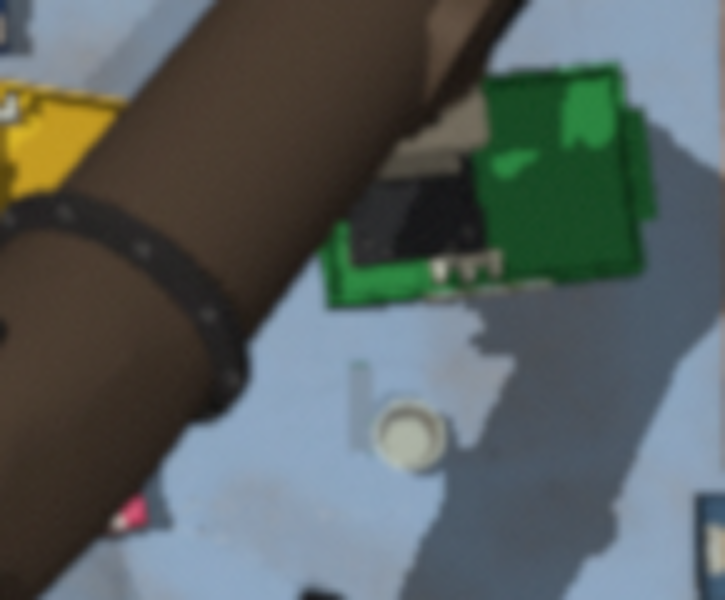

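apply_moves(
  targets=[0.25,0.001,-0.1,0,0,0.25,0.001,-0.1,0,0,0.25,0.002,-0.1,0,0,0.25,0.002,-0.1,0,0,0.25,0,0,0.09,0,0.25,0,0,0.09,0,0.25,0,0,0,0,0.25,0,0,0,0],
)

```text
clock: 29.05
position: [0.4698, -0.1271, 0.1078]
ee_rot: [2.122, 2.317, -0.001]
force: [0.6, 0.8, 0.5]
width: 0.748
```

```bash
python3 - <<'E'
from h import *
nav((.4705,-.1275,.013),95)
shot("side","s16",(300,150,430,260),6)
E
```

```text
t 29.05 pos [ 0.4698 -0.1271  0.1078] a 95.02 tilt 0.03 w 0.748 F [0.6 0.8 0.5] j7 0.85
 turn share 0.0003  shift share x,y,z [-0.0011  0.0017  0.2369]
```

View pics/s16.png

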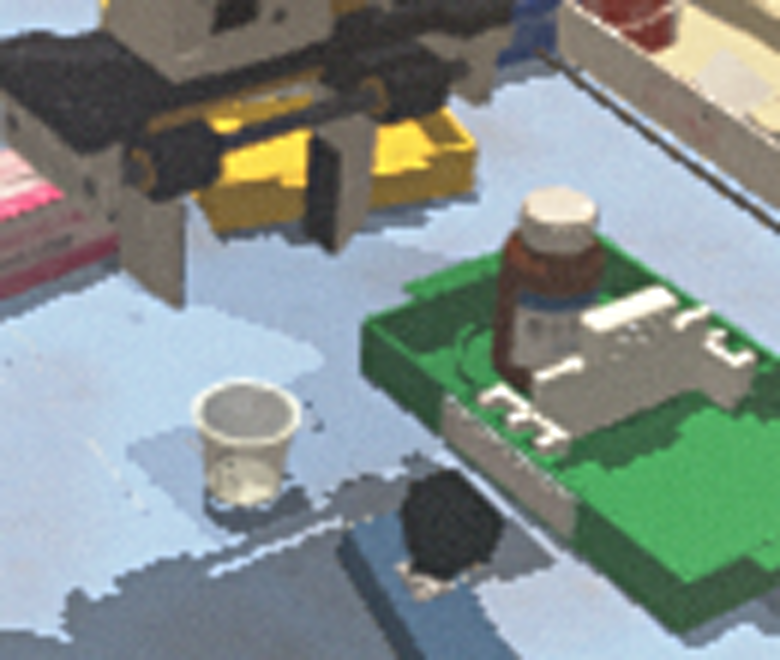

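apply_moves(
  targets=[0.25,-0.001,0.001,0.06,0,0.25,0,0,0.08,0,0.25,0,0,0.06,0,0.25,0,0,0.034,0,0.25,0,0,0,0,0.4,0,0,0,0,0.6,0,0,0,0,0.6,0,0,0,0,0.6,0,0,0,0,0.6,0,0,0,0],
  grip_force=6,
)

```text
clock: 30.35
position: [0.4706, -0.127, 0.0138]
ee_rot: [2.121, 2.317, 0.001]
force: [0.6, 0.3, 5.2]
width: 0.469
```

```bash
python3 - <<'E'
from h import *
nav((.4705,-.1275,.013),95)
E
```

```text
t 30.35 pos [ 0.4706 -0.127   0.0138] a 95.06 tilt 0.05 w 0.469 F [0.6 0.3 5.2] j7 1.01
 turn share 0.0007  shift share x,y,z [-0.0012 -0.0004  0.0021]
```

apply_moves(
  targets=[0.6,0,0,-0.03,0,0.6,0,0,-0.06,0,0.6,0,0,-0.1,0,0.6,0,0,-0.1,0,0.6,0,0,0,0],
)

```text
clock: 30.98
position: [0.4714, -0.1276, 0.1322]
ee_rot: [2.119, 2.315, 0.004]
force: [0.5, -0.5, -0.6]
width: 0.468
```

```bash
python3 - <<'E'
from h import *
nav((.6397,-.2315,.13),95)
shot("side","s17",(300,150,430,260),6)
E
```

```text
t 30.98 pos [ 0.4714 -0.1276  0.1322] a 95.05 tilt 0.23 w 0.468 F [ 0.5 -0.5 -0.6] j7 0.82
 turn share 0.0006  shift share x,y,z [-0.2954  0.3965  0.0054]
```

View pics/s17.png

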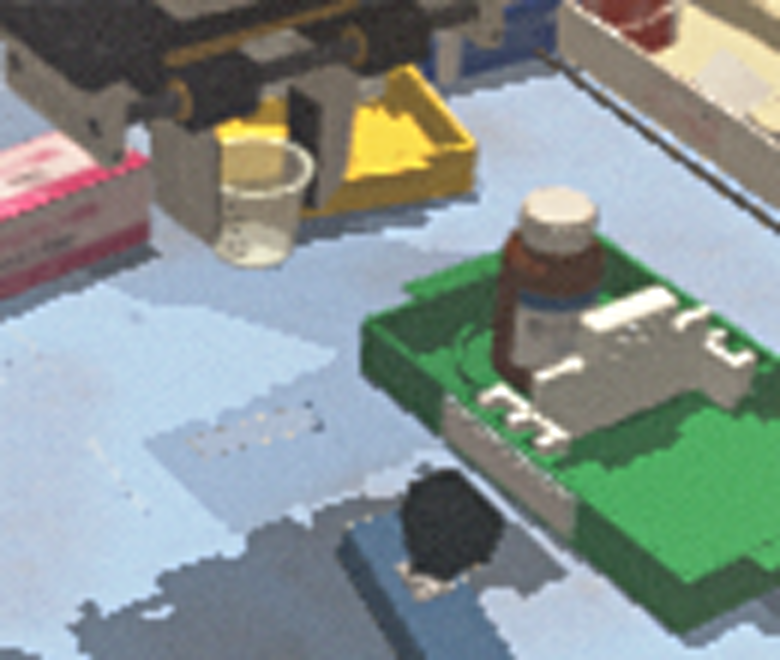

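apply_moves(
  targets=[0.6,-0.04,0.05,0,0,0.6,-0.07,0.095,0,0,0.6,-0.07,0.095,0,0,0.6,-0.07,0.095,0,0,0.6,-0.045,0.06,0,0,0.6,0,0,0,0,0.6,0,0,0.08,0,0.6,0,0,0.1,0,0.6,0,0,0.05,0,0.6,0,0,0.03,0,0.6,0,0,0,0,0.6,0,0,0,0],
)

```text
clock: 32.52
position: [0.6386, -0.2311, 0.0267]
ee_rot: [2.12, 2.316, 0.001]
force: [0.4, -0.2, -0.4]
width: 0.471
```

```bash
python3 - <<'E'
from h import *
nav((.6397,-.2315,.0165),95)
shot("side","s18",(350,150,480,260),6)
E
```

```text
t 32.52 pos [ 0.6386 -0.2311  0.0267] a 95.06 tilt 0.1 w 0.471 F [ 0.4 -0.2 -0.4] j7 0.95
 turn share 0.0006  shift share x,y,z [-0.0014  0.0027  0.0256]
```

View pics/s18.png

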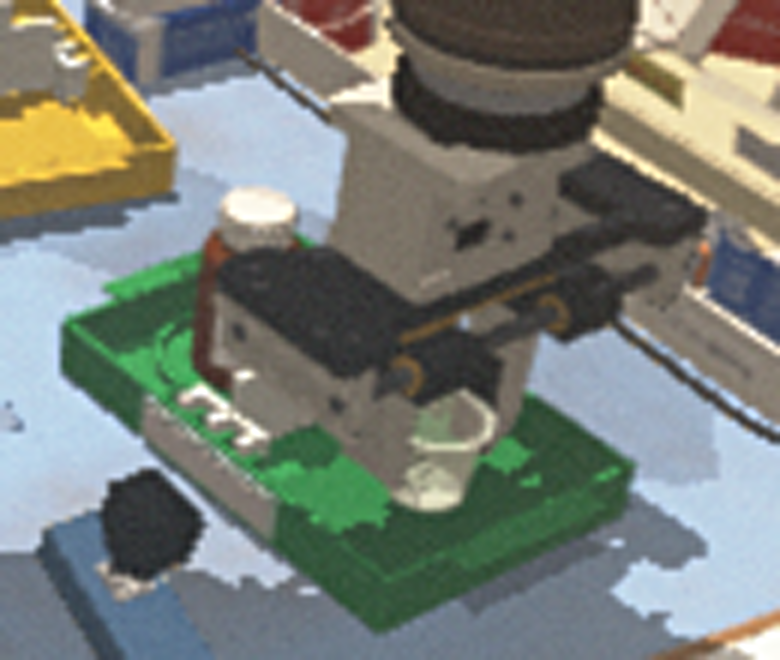

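apply_moves(
  targets=[0.6,0,0,0.012,0,0.6,0,0,0.008,0,0.6,0,0,0.004,0,0.6,0,0,0,0,0.6,0,0,0,0],
)

```text
clock: 33.2
position: [0.6382, -0.2307, 0.0163]
ee_rot: [2.121, 2.317, 0.001]
force: [-0.4, 0.4, 5.9]
width: 0.471
```

apply_moves(
  targets=[0.4,0,0,0,0,0.3,0,0,0,0,0.3,0,0,0,0,0.3,0,0,-0.03,0,0.25,0,0,-0.08,0,0.25,0,0,-0.1,0,0.25,0,0,-0.1,0,0.25,0,0,-0.08,0,0.25,0,0,0,0],
)

```text
clock: 34.33
position: [0.6391, -0.2318, 0.1756]
ee_rot: [2.118, 2.313, 0.003]
force: [0.3, 0.4, -0.8]
width: 0.751
```

```bash
python3 - <<'E'
from h import *
nav((.469,.074,.17),190.5)
shot("side","s19",(350,150,480,260),6)
E
```

```text
t 34.33 pos [ 0.6391 -0.2318  0.1756] a 95.04 tilt 0.3 w 0.751 F [ 0.3  0.4 -0.8] j7 0.85
 turn share -1.0607  shift share x,y,z [0.2789 0.8293 0.014 ]
```

View pics/s19.png

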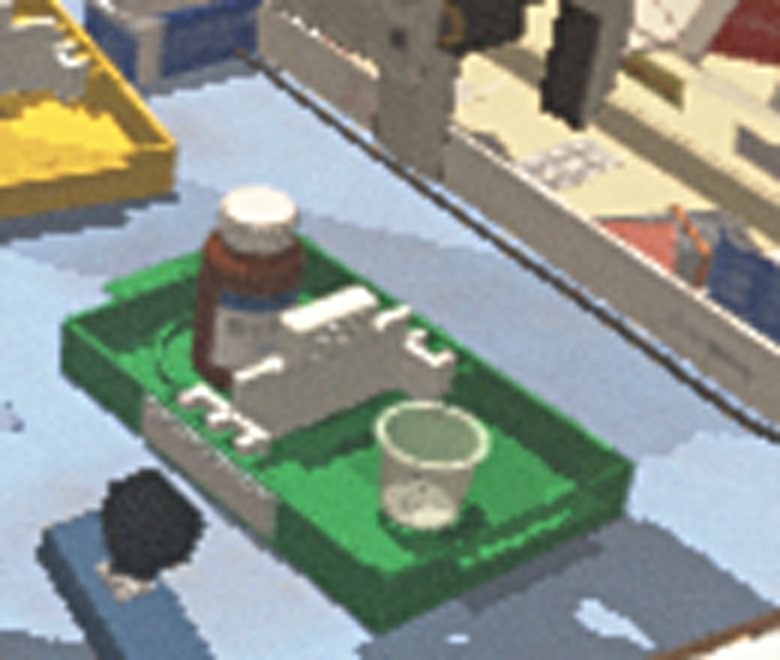

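```bash
python3 - <<'E'
from h import *
nav((.469,.074,.175),95.04)
E
```

```text
t 34.38 pos [ 0.6384 -0.2311  0.1736] a 95.05 tilt 0.15 w 0.747 F [-0.3  0.1 -0.1] j7 0.85
 turn share 0.0001  shift share x,y,z [ 0.797  -0.355  -0.0034]
```

apply_moves(
  targets=[0.18,0.1,-0.0444,0,0,0.18,0.1,-0.0444,0,0,0.18,0.1,-0.0444,0,0,0.18,0.1,-0.0444,0,0,0.18,0.1,-0.0444,0,0,0.18,0.1,-0.0444,0,0,0.18,0.1,-0.0444,0,0,0.18,0.1,-0.0444,0,0,0.18,0,0,0,-0.106,0.18,0,0,0,-0.106,0.18,0,0,0,-0.106,0.18,0,0,0,-0.106,0.18,0,0,0,-0.106,0.18,0,0,0,-0.106,0.18,0,0,0,-0.106,0.18,0,0,0,-0.106,0.18,0,0,0,-0.106,0.18,0,0,0,-0.106,0.18,0,0,0,0,0.18,0,0,0,0],
)

```text
clock: 36.88
position: [0.4678, 0.0755, 0.1716]
ee_rot: [0.28, -3.128, 0.0]
force: [-0.5, -0.4, -1.0]
width: 0.818
```

```bash
python3 - <<'E'
from h import *
nav((.469,.074,.012),190.5)
shot("side","s20",(250,130,400,230),5)
im=eyes.get_image("top")[:,:,::-1]; cv2.imwrite("pics/t20.png",cv2.resize(im[110:250,190:400],None,fx=3.8,fy=3.8,interpolation=cv2.INTER_CUBIC))
E
```

```text
t 36.88 pos [0.4678 0.0755 0.1716] a -169.76 tilt 0.04 w 0.818 F [-0.5 -0.4 -1. ] j7 1.73
 turn share -0.0029  shift share x,y,z [-0.0022 -0.0042  0.399 ]
```

View pics/s20.png

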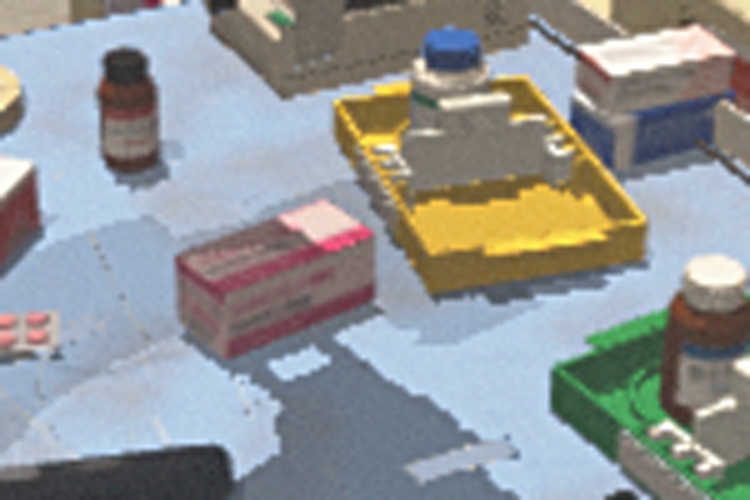

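View pics/t20.png

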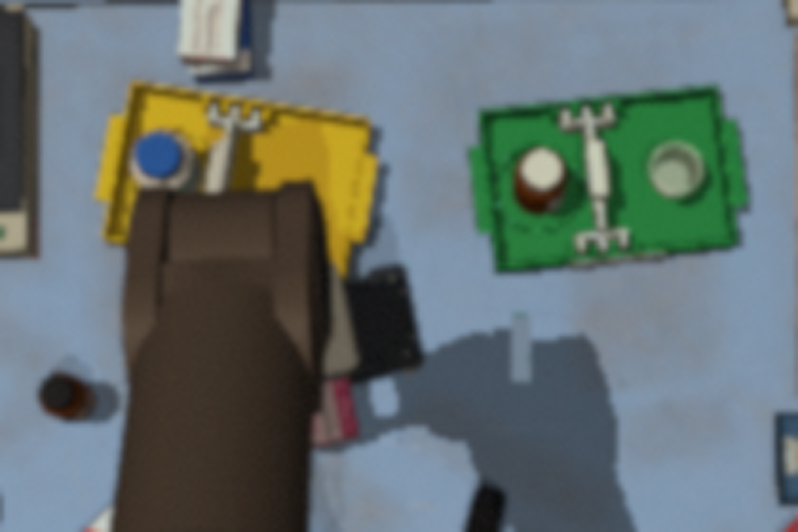

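apply_moves(
  targets=[0.18,-0.002,-0.004,0.07,-0.003,0.18,0,0,0.1,0,0.18,0,0,0.1,0,0.18,0,0,0.07,0,0.18,0,0,0.027,0,0.18,0,0,0,0,0.4,0,0,0,0,0.6,0,0,0,0,0.6,0,0,0,0,0.6,0,0,0,0,0.6,0,0,0,0],
  grip_force=25,
)

```text
clock: 38.35
position: [0.4697, 0.0743, 0.0257]
ee_rot: [-0.294, 3.127, 0.001]
force: [-0.8, -0.3, 8.0]
width: 0.539
```

```bash
python3 - <<'E'
from h import *
nav((.469,.074,.024),190.5)
shot("side","s21",(250,130,400,230),5)
E
```

```text
t 38.35 pos [0.4697 0.0743 0.0257] a -169.27 tilt 0.06 w 0.539 F [-0.8 -0.3  8. ] j7 1.95
 turn share 0.0025  shift share x,y,z [ 0.0019 -0.0005  0.0043]
```

View pics/s21.png

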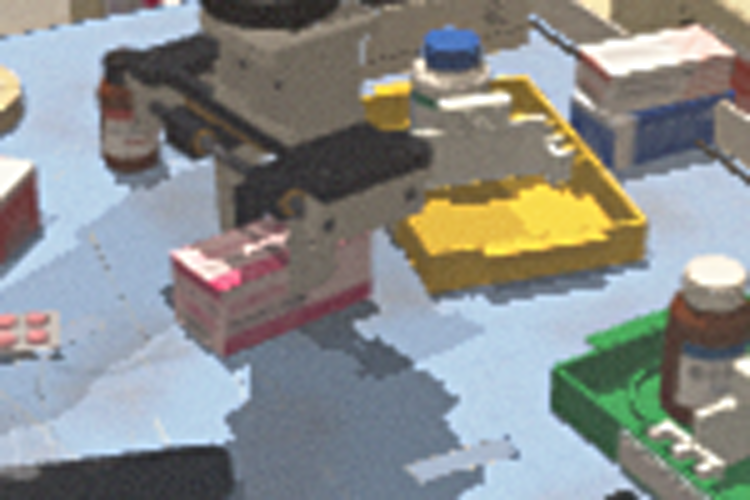

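apply_moves(
  targets=[0.6,0,0,-0.03,0,0.6,0,0,-0.07,0,0.6,0,0,-0.1,0,0.6,0,0,-0.1,0,0.6,0,0,-0.05,0,0.6,0,0,0,0.08,0.6,0,0,0,0.08,0.6,0,0,0,0.074,0.6,0,0,0,0],
  grip_force=30,
)

```text
clock: 39.52
position: [0.4691, 0.0742, 0.1656]
ee_rot: [-0.282, -3.129, -0.0]
force: [-0.7, -0.1, 0.5]
width: 0.541
```

```bash
python3 - <<'E'
from h import *
from chk import T,Ypose
t=T(Ypose,[[0,-.050,0]])[0]; print(t)
nav((t[0],t[1],.165),169.63)
shot("side","s22",(250,110,400,230),5)
E
```

```text
[0.63069933 0.08761679 0.        ]
t 39.52 pos [0.4691 0.0742 0.1656] a 169.7 tilt 0.0 w 0.541 F [-0.7 -0.1  0.5] j7 1.44
 turn share 0.0008  shift share x,y,z [-0.3914  0.1058  0.0014]
```

View pics/s22.png

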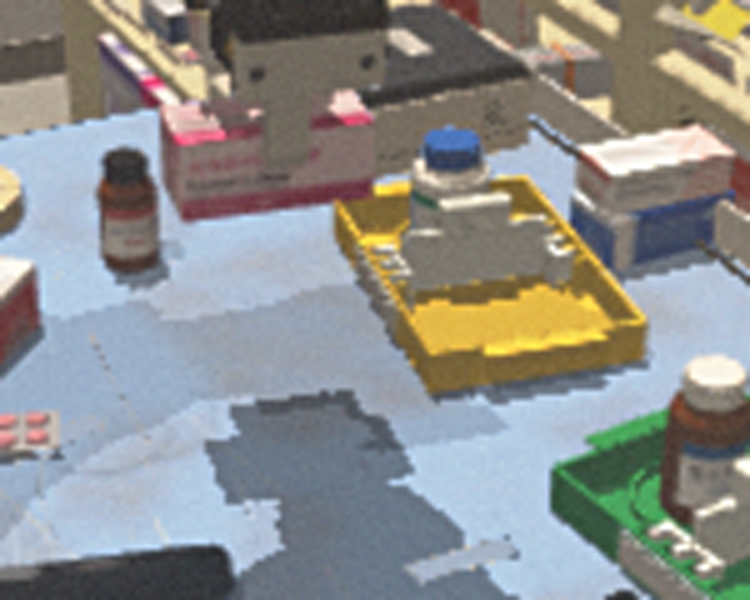

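apply_moves(
  targets=[0.6,-0.06,0.016,0,0,0.6,-0.1,0.027,0,0,0.6,-0.1,0.027,0,0,0.6,-0.09,0.024,0,0,0.6,-0.041,0.012,0,0,0.6,0,0,0,0,0.6,0,0,0.08,0,0.6,0,0,0.08,0,0.6,0,0,0.05,0,0.6,0,0,0,0,0.6,0,0,0,0],
)

```text
clock: 40.95
position: [0.6313, 0.0878, 0.0823]
ee_rot: [0.282, 3.127, 0.001]
force: [-0.3, 0.2, -0.5]
width: 0.542
```

```bash
python3 - <<'E'
from h import *
nav((.6307,.0876,.0287),169.63)
shot("side","s23",(290,100,410,210),6)
shot("top","t23",(200,110,320,210),6)
E
```

```text
t 40.95 pos [0.6313 0.0878 0.0823] a 169.68 tilt 0.08 w 0.542 F [-0.3  0.2 -0.5] j7 1.6
 turn share 0.0005  shift share x,y,z [ 0.0015 -0.0007  0.134 ]
```

View pics/s23.png

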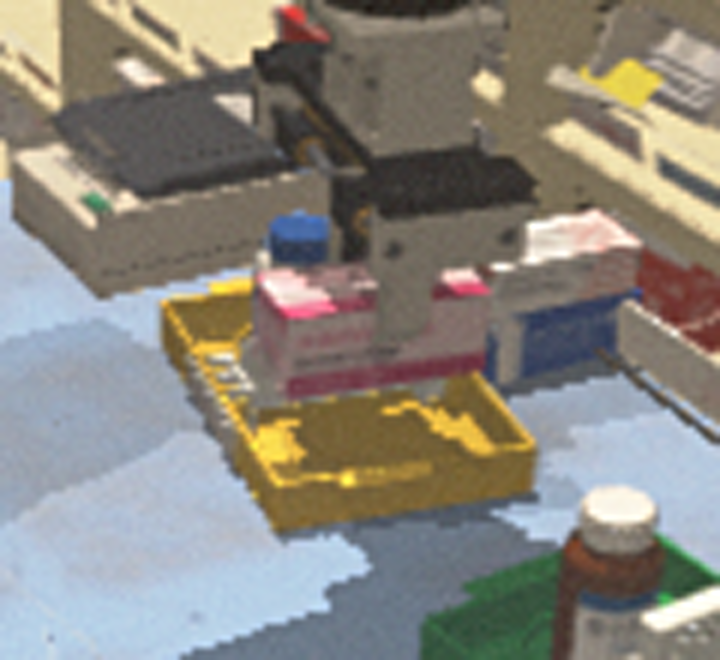

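View pics/t23.png

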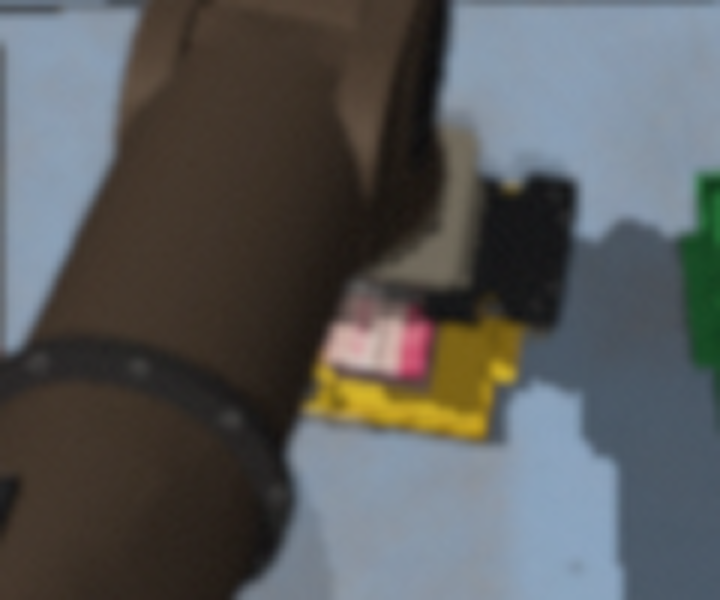

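apply_moves(
  targets=[0.6,0.001,0,0.05,0,0.6,0,0,0.04,0,0.6,0,0,0.022,0,0.6,0,0,0.012,0,0.6,0,0,0.006,0,0.6,0,0,0,0,0.6,0,0,0,0],
)

```text
clock: 41.92
position: [0.6306, 0.088, 0.0295]
ee_rot: [0.283, 3.128, 0.0]
force: [-0.2, -0.2, 0.0]
width: 0.541
```

apply_moves(
  targets=[0.6,0,0,0.003,0,0.6,0,0,0,0,0.6,0,0,0,0],
)

```text
clock: 42.3
position: [0.6307, 0.088, 0.0288]
ee_rot: [0.283, 3.128, 0.001]
force: [-2.6, 0.1, 6.6]
width: 0.543
```

Contact on the floor. Open slightly (fingers have a few mm each side), rise.

apply_moves(
  targets=[0.4,0,0,0,0,0.38,0,0,0,0,0.38,0,0,0,0,0.38,0,0,0,0,0.38,0,0,-0.05,0,0.38,0,0,-0.1,0,0.38,0,0,-0.1,0,0.38,0,0,-0.1,0,0.38,0.1,0,-0.06,0,0.38,0.12,-0.08,0,0,0.38,0.12,-0.1,0,0,0.38,0.12,-0.1,0,0,0.38,0.05,-0.12,0,0,0.38,0,0,0,0,0.38,0,0,0,0],
)

```text
clock: 44.18
position: [0.4018, -0.0326, 0.1928]
ee_rot: [0.284, 3.127, 0.002]
force: [0.3, 0.5, 0.0]
width: 0.619
```

```bash
python3 - <<'E'
from h import *
nav((.6307,.0876,.0287),169.63)
shot("side","s24",(200,90,480,260),2.8)
im=eyes.get_image("top")[:,:,::-1]; np.save("top24.npy",im); cv2.imwrite("pics/t24.png",cv2.resize(im[110:290,140:400],None,fx=3,fy=3,interpolation=cv2.INTER_CUBIC))
E
```

```text
t 44.17 pos [ 0.4018 -0.0326  0.1928] a 169.63 tilt 0.13 w 0.619 F [0.3 0.5 0. ] j7 1.5
 turn share 0.0  shift share x,y,z [-0.5088  0.3987  0.4103]
```

View pics/s24.png

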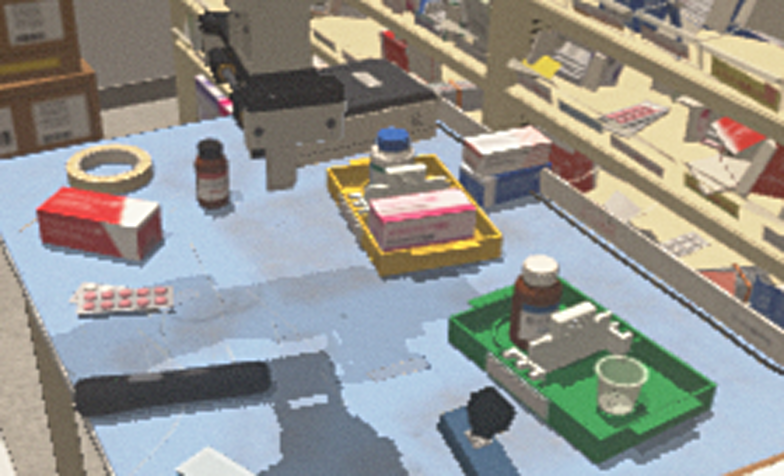

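View pics/t24.png

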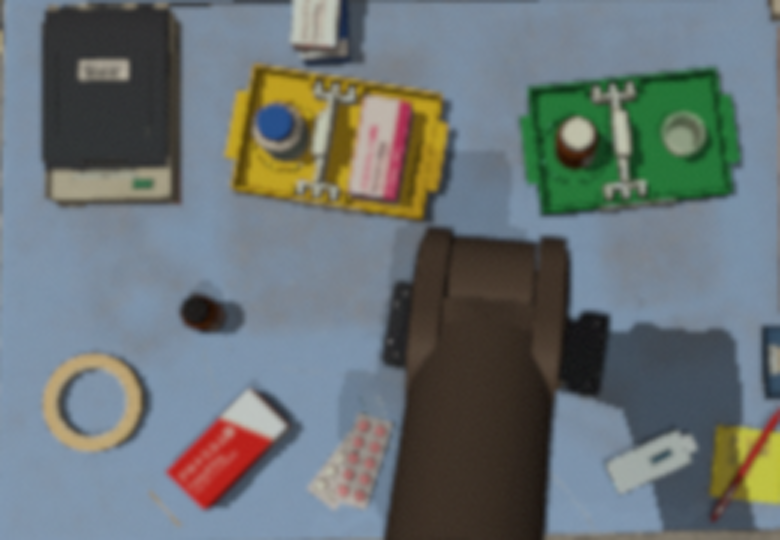

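```bash
python3 - <<'E'
from h import *
from chk import Ypose,Gpose
im=np.load("top24.npy"); K=4
hsv=cv2.cvtColor(cv2.resize(im,None,fx=K,fy=K,interpolation=cv2.INTER_CUBIC),cv2.COLOR_BGR2HSV)
def f(lo,hi,box,z,pose,name):
    m=cv2.inRange(hsv,lo,hi); mm=np.zeros_like(m); x0,y0,x1,y1=[K*v for v in box]; mm[y0:y1,x0:x1]=m[y0:y1,x0:x1]
    c=max(cv2.findContours(mm,cv2.RETR_EXTERNAL,cv2.CHAIN_APPROX_NONE)[0],key=cv2.contourArea)[:,0]
    w=np.array([plane("top",(p+.5)/K-.5,z)[:2] for p in c]).astype(np.float32); r=cv2.minAreaRect(w)
    d=np.array(r[0])-pose[:2]; a=pose[2]
    print(name,np.round([np.cos(a)*d[0]+np.sin(a)*d[1],-np.sin(a)*d[0]+np.cos(a)*d[1]],4),np.round(r[1],4),round(r[2],1))
f((95,150,60),(125,255,255),(215,135,250,170),.083,Ypose,"bluecap")
f((0,0,165),(180,75,255),(322,140,345,170),.088,Gpose,"whitecap")
f((0,0,140),(180,90,255),(356,140,380,170),.041,Gpose,"cup")
f((140,50,90),(180,255,255),(255,138,282,180),.048,Ypose,"carton(pink strip)")
f((0,0,150),(180,70,255),(240,148,252,163),.063,Ypose,"bar")
f((0,0,0),(180,255,45),(195,200,220,224),.075,(0,0,0),"black (was .4575 .2701)")
E
```

```text
bluecap [-0.0019  0.0577] [0.0317 0.0304] 25.7
whitecap [0.0004 0.0584] [0.0261 0.0266] 32.9
cup [-0.009  -0.0502] [0.0255 0.0267] 5.9
carton(pink strip) [-0.0049 -0.0658] [0.0167 0.1045] 79.3
bar [-0.001   0.0137] [0.013 0.043] 79.9
black (was .4575 .2701) [0.4578 0.2716] [0.0341 0.0268] 88.7
```

```bash
python3 - <<'E'
from cell import arm
print(arm.sign_off())
E
```

```text
the job is handed in; nothing more can be done
None
```

Both kits are made up, and I handed the job in at about 44 s of the 125 s allowed; the hand-in gave no verdict.

I seated the divider first, with the white bottle and pink carton still outside the yellow tray. I then placed the white bottle and the white-capped brown bottle in their rings, the dosing cup in the green bay and the pink carton in the yellow bay. I did the carton last because the brown bottle would have blocked the gripper beside it.

The last top-camera check gave these positions in each tray's frame:

| Item | Measured x, y (mm) | Target x, y (mm) |
|---|---|---|
| Divider | -1, 14 | 0, 11 |
| White bottle | -2, 58 | 0, 59 |
| Pink carton | -5, about -48 | 0, -58 |
| Brown bottle | 0, 58 | 0, 59 |
| Dosing cup | -9, -50 | 0, -58 |

- **Within tolerance:** all of these are inside the allowed limits. The carton's y is worked out from its pink edge strip.
- **Heights and tilts:** I judged these by eye and by contact force. Everything looked flat or upright, and overlays in both views, drawn just after the divider was released, matched its seated height.
- **Left alone:** the black-capped bottle measured within 2 mm of its start. The red carton looked unmoved, though I did not measure it.
- **Disagreement:** the side camera showed a steady offset of about 1 pixel from the top camera, so I used the top view for positions.

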